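# Lay out the set-up mat for implant surgery

### The arm

A 6-joint arm with a two-finger parallel gripper is mounted at the origin on a cart in front of the work surface, level with it; the furniture and walls round the work are solid. World frame = base frame: x ahead of the robot, y to its left, z up, the work surface at z = 0. Lengths are in m, angles in rad, forces in N, time in s.
With the tool pointing down it reaches from about 0.35 to 0.775 m from the base axis. Payload 7.3 kg.
Tool frame: the origin (TCP) lies midway between the tips of the shut fingers; the grasp point (between the pads) lies robot.grasp_offset behind it (robot.grasp_offset is the distance from the TCP to the grasp point, in m); z points along the fingers, x is the direction in which the jaws open and shut, and the axes are right-handed (so a half turn about z gives the same grasp; the last joint's range is limited). The gripper opens to 92 mm and grips with 3 to 60 N. Pads are 19 mm wide; open, the fingers measure 130 mm over their backs; the gripper's body (75 mm by 190 mm) begins 47 mm behind the grasp point.
Start: joints at [-1.266, 0.342, 1.524, -0, 1.275, -0.146], TCP at [0.229, -0.473, 0.204] pointing down, gripper open.
Joint ranges: [-2.53, 2.53], [-0.77, 2.02], [0.04, 2.7], [-1, 4.14], [0.28, 2.66], [-3.11, 3.11]. Speed limits (rad/s): [2.57, 2.57, 3.14, 3.14, 3.14, 3.14].

### API

Orientations are given as [roll, pitch, yaw] about the fixed x, y, z axes, in that order (R = Rz(yaw) Ry(pitch) Rx(roll)).
In Python, from cell import robot gives the robot as it stands. The module is installed in compiled form; this text tells all that it offers.
- The arm moves only by the tool move_arm, never from a script. Its argument "increments" is a list of rows, each a list of 7 numbers: the finger opening in mm, from 0 to 91.8, then the shift along the tool's x, y, z in mm, then the turn, a rotation vector about the tool's x, y, z in rad. A call has 1 to 12 rows; each row shifts and turns the pose as measured when the row begins, along the tool's axes as they then stand; what a row does not reach is not made up. A row lasts 1/8 s, in which the tool goes at most 62.5 mm and 10.7 degrees, less where a joint would pass 70% of its speed; a pose out of reach is approached as far as the arm can. A call is refused whole if a number of a shift passes 62.5 or a number of a turn 0.188, either way. A call with a gripper value outside its range is refused whole. The fingers move at their own pace and stop on an object; "newtons" is the grip in N (left out, the last holds). Time passes only in rows, so rows that do not move let the fingers close. It gives the time, the measured TCP pose, the force and the opening at its end, in the units of the state.
- robot.observe(): the state, without advancing time (a new reading comes with each control period).
- robot.read_camera(name): name is "scene" or "top"; returns a dict with "img" (384x512x3 uint8, red, green, blue), "fx", "fy", "cx", "cy" (pixels), "k1" (the pictures are not rectified: a ray, as slopes to the right and down, at radius r is drawn at 1 + k1 r^2 times it, then the intrinsics apply), "T" (4x4, takes a point from camera to world coordinates). Camera axes: x right, y down, z forward; pixel columns grow to the right and rows downward; lengths in m; the calibration is good to about 2 mm. A picture is of the moment at which its call begins. There is no depth.
- robot.hand_in(): hands the job in, once; it reports no verdict.
Trained networks look in the newest picture that a camera, given by its name, has taken for a name from the list of things; names that differ only in an ending like _2 or _b are one class to them, and where a whole thing is asked for, a point or a joint stands for the part that bears it (a point fixed in the world has none). Each returns a list of dicts, best first, with "conf" (0 to 1); they miss things now and then, are a little off and sometimes report something else, mostly with a low value. They report only what shows in the picture. A call takes as long as a camera call. They do not tell look-alikes from the thing itself.
- robot.look_for(thing, camera): "rect" ([left, top, width, height] in pixels, round what is visible of it).
The state is a dict: "time": time; "qpos": joint angles; "qvel": joint speeds; "joint_efforts": joint torques, N m; "tool_pos": TCP position; "tool_rot": TCP orientation; "contact_force": force on the tool from outside, world axes, zero at the start; "torque": the same for the moment, N m; "opening": finger opening in m.
Only numpy, scipy, OpenCV 4.12 (cv2) and the standard library are available. Lean on these libraries where they do the work, as an engineer would, in place of code of your own. Each camera call takes 0.05 s, during which the arm holds its last target.

### The job

Lay out the set-up mat around the gauze packet and the yellow sharps pot, which already lie on the end squares of its front row (the row nearer you, four squares long) and must stay where they are. In that row, stand the dropper bottle on the square next to the gauze packet and the dappen dish on the square next to the sharps pot; put the bur block on the square directly behind the bottle, and stand the suture box upright on top of the gauze packet, in its middle. Centre each thing on its square, with the long sides of the bur block and the suture box running along the row, never tip the bottle over, and leave the white timer where it is.

Things in the scene. Friction and masses are not known exactly. Their poses are not given: they have to be found in the camera images.
- setup_mat: Flat dark teal silicone mat, 170 (x) x 350 (y) x 2 mm, fixed to the table, turned up to 15 degrees. Origin at the centre of its underside; x points away from the robot (to the back), y to the left along the rows, z up; its top is at z = 2 mm. White outlined squares of 70 mm are printed on it: the front row has four, centred at x = -40 mm, y = -129, -43, +43 and +129 mm; the back row has two, centred at x = +40 mm, y = -43 and +43 mm.
- gauze_packet: Flat white carton with green print, 86 x 85 x 18 mm, lying loose on one end square of the front row (left or right end; differs from start to start). Origin at the centre of its underside, z up; its top is 18 mm above the origin.
- sharps_pot: Round yellow pot with red lid, 64 mm across and 78 mm high, standing loose on the other end square of the front row. Origin at the centre of its underside.
- dropper_bottle_center (a point): Brown glass dropper bottle with black cap and teat, standing upright on the table. Body 33 mm across from the foot to 65 mm up, 102 mm high overall; about 0.07 kg. The point lies on its axis, 51 mm above its underside; z up the axis.
- bur_block_center (a point): Blue bur block with clear closed lid, 40 (x) x 62 (y) x 34 mm where it can be grasped (small hinge at its +x side, 46 mm over all); the lid does not open; about 0.13 kg. The point is 17 mm above its underside, on the centre line; y along its long side, z up.
- dappen_dish_center (a point): Small glass dappen dish, waisted, 33 mm across at the rim and 26 mm high, standing on the table; about 0.035 kg. The point is on its axis, 13 mm above its underside; z up.
- suture_box_center (a point): Small upright white and teal carton, 29 (x) x 78 (y) x 58 mm high, standing on the table; about 0.045 kg. The point is its centre, 29 mm above its underside; y along its long side, z up.
- timer: White square timer, 62 x 62 x 21 mm, lying loose among the things to be moved; a bystander. Origin at the centre of its underside.
Things that resemble listed ones, but are neither listed nor needed, are in the scene too. Of the things that look like the part that bears dropper_bottle_center, take the one that is farthest to the robot's left at the start.

How it is judged:
At the end, for the whole second after the job is handed in: Bottle, dish and bur block stand on the mat within 15 mm (mat x and y) of the centres of their squares; the suture box stands on the gauze packet within 15 mm of its centre; both long sides along the row within 0.25 rad; packet and pot moved under 20 mm, pot upright (((y of gauze_packet in the frame of setup_mat above 0 m and x of dropper_bottle_center in the frame of setup_mat between -0.055 and -0.025 m and y of dropper_bottle_center in the frame of setup_mat between 0.028 and 0.058 m and x of bur_block_center in the frame of setup_mat between 0.025 and 0.055 m and y of bur_block_center in the frame of setup_mat between 0.028 and 0.058 m and x of dappen_dish_center in the frame of setup_mat between -0.055 and -0.025 m and y of dappen_dish_center in the frame of setup_mat between -0.058 and -0.028 m) or (y of gauze_packet in the frame of setup_mat below 0 m and x of dropper_bottle_center in the frame of setup_mat between -0.055 and -0.025 m and y of dropper_bottle_center in the frame of setup_mat between -0.058 and -0.028 m and x of bur_block_center in the frame of setup_mat between 0.025 and 0.055 m and y of bur_block_center in the frame of setup_mat between -0.058 and -0.028 m and x of dappen_dish_center in the frame of setup_mat between -0.055 and -0.025 m and y of dappen_dish_center in the frame of setup_mat between 0.028 and 0.058 m)) and z of dropper_bottle_center in the frame of setup_mat between 0.047 and 0.059 m and angle between each of dropper_bottle_center, bur_block_center, dappen_dish_center, suture_box_center, sharps_pot's own z axis and vertical below 0.1 rad and z of bur_block_center in the frame of setup_mat between 0.013 and 0.025 m and z of dappen_dish_center in the frame of setup_mat between 0.009 and 0.021 m and horizontal distance between suture_box_center and gauze_packet below 0.015 m and z of suture_box_center in the frame of gauze_packet between 0.042 and 0.054 m and angle between the y axis of each of suture_box_center, bur_block_center and the y axis of setup_mat, either way round below 0.25 rad and distance of each of gauze_packet, sharps_pot from where it was at the start of the episode below 0.02 m); the robot touches nothing.
It fails at once if the dropper bottle is tipped over (angle between dropper_bottle_center's own z axis and vertical above 0.7 rad).
It fails at once if the timer is moved by more than 30 mm (distance of timer from where it was at the start of the episode above 0.03 m).
It also fails if it takes over 112 s, if anything falls off the work surface, if the arm or the gripper's body presses on something with over 40 N, if the wrist force passes 120 N, or if a joint passes its speed limit or range.

## Working session

There is one attempt and no reset: what is moved stays moved. The work goes in short steps, Python scripts to look and compute and a tool call to move; the robot and the scene stay as the last step left them, time stands still between calls to the robot, and variables do not carry over. Pictures are saved under pics/ and viewed, and the job is handed in when it is done.

Besides the shell and the picture viewer there is one more tool, called after "Call:" as a command line: name --pt "numbers of a row" for each row, then --argument value for the rest. move_arm: Moves the arm, as the interface text tells. Its arguments: {"type":"object","properties":{"increments":{"type":"array"},"newtons":{"type":"number"}},"required":["increments"]}

```bash
mkdir -p pics; ls
python3 - <<'E'
from cell import robot
import cv2, numpy as np
s=robot.observe()
for k in s: print(k,s[k])
print(robot.grasp_offset)
for n in ("scene","top"):
    c=robot.read_camera(n)
    cv2.imwrite(f"pics/{n}0.png",c["img"][:,:,::-1])
    print(n,{k:c[k] for k in c if k!="img"})
    for t in ["setup_mat","gauze_packet","sharps_pot","dropper_bottle_center","bur_block_center","dappen_dish_center","suture_box_center","timer"]:
        print(t,[(np.round(d["rect"]).tolist(),round(d["conf"],2)) for d in robot.look_for(t,n)])
E
```

```text
pics
time 0.0
qpos [-1.26601460e+00  3.42676218e-01  1.52506187e+00  2.34205224e-05
  1.27539083e+00 -1.45975533e-01]
qvel [ 0.00020685  0.00042724 -0.00098549  0.00089538 -0.00029035  0.00030111]
joint_efforts [-7.73945703e-04 -4.31248283e+01 -2.44222176e+01  7.17244414e-02
  5.59718348e-02 -1.39545264e-04]
tool_pos [ 0.22861403 -0.47210012  0.20355347]
tool_rot [-3.14134703e+00  1.51666817e-03 -1.12004572e+00]
contact_force [0.01114681 0.3558467  0.12640994]
torque [-0.0150016   0.0206844   0.06457112]
opening 0.09161609170114729
0.0188
scene {'fx': 402.0912913285919, 'fy': 402.0912913285919, 'cx': 255.81278974280264, 'cy': 183.36554509036702, 'k1': -0.054348740615212825, 'T': array([[-0.88363135, -0.24463946,  0.39918313,  0.13734491],
       [-0.46815488,  0.47109509, -0.74759643,  0.71789293],
       [-0.00516163, -0.84747917, -0.53080355,  0.57729982],
       [ 0.        ,  0.        ,  0.        ,  1.        ]])}
setup_mat [([217.0, 144.0, 106.0, 62.0], 0.79), ([219.0, 205.0, 16.0, 43.0], 0.17)]
gauze_packet [([242.0, 179.0, 46.0, 30.0], 0.57)]
sharps_pot [([296.0, 130.0, 21.0
[... 564 characters left out ...]
,  0.08061356,  0.4037914 ],
       [-0.99959491,  0.02815373, -0.0041699 , -0.00725724],
       [ 0.00188507, -0.08069932, -0.99673671,  1.3053647 ],
       [ 0.        ,  0.        ,  0.        ,  1.        ]])}
setup_mat [([258.0, 140.0, 124.0, 65.0], 0.63)]
gauze_packet [([258.0, 171.0, 30.0, 32.0], 0.72)]
sharps_pot [([357.0, 175.0, 29.0, 25.0], 0.62)]
dropper_bottle_center [([225.0, 201.0, 9.0, 14.0], 0.66), ([226.0, 175.0, 17.0, 15.0], 0.47), ([194.0, 185.0, 19.0, 12.0], 0.44)]
bur_block_center [([143.0, 181.0, 27.0, 20.0], 0.59)]
dappen_dish_center []
suture_box_center [([187.0, 140.0, 27.0, 22.0], 0.61), ([258.0, 144.0, 123.0, 62.0], 0.23)]
timer [([191.0, 209.0, 21.0, 25.0], 0.74)]
```

Run:
```python
import cv2
a=cv2.imread("pics/top0.png");cv2.imwrite("pics/top0c.png",cv2.resize(a[125:255,120:400],None,fx=2.857,fy=2.857,interpolation=cv2.INTER_CUBIC))
a=cv2.imread("pics/scene0.png");cv2.imwrite("pics/scene0c.png",cv2.resize(a[115:310,140:340],None,fx=3,fy=3,interpolation=cv2.INTER_CUBIC))
```

```text
(no output)
```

View pics/top0.png

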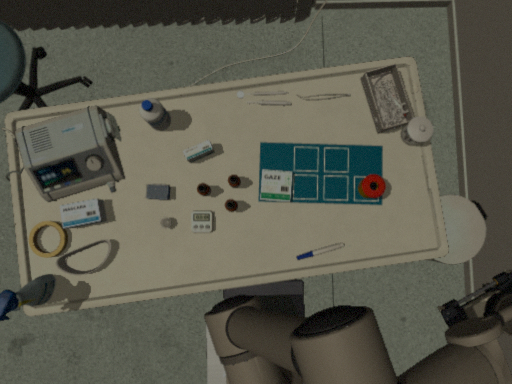

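View pics/top0c.png

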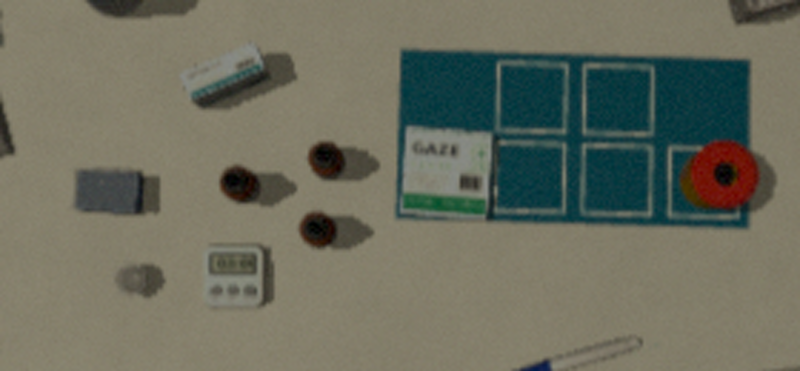

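View pics/scene0c.png

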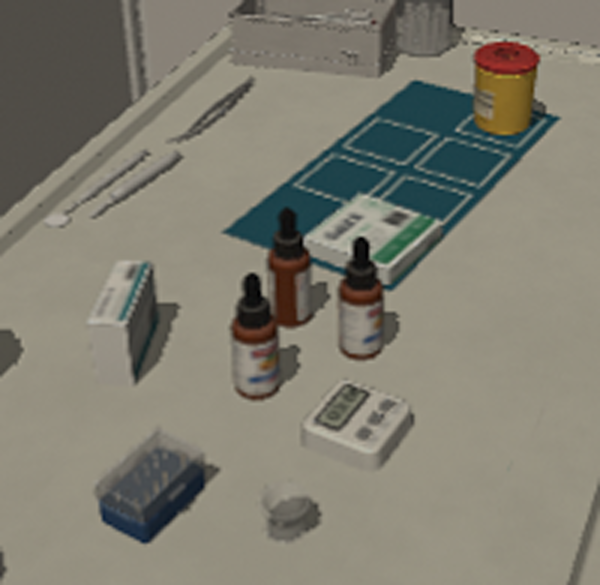

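View pics/scene0.png

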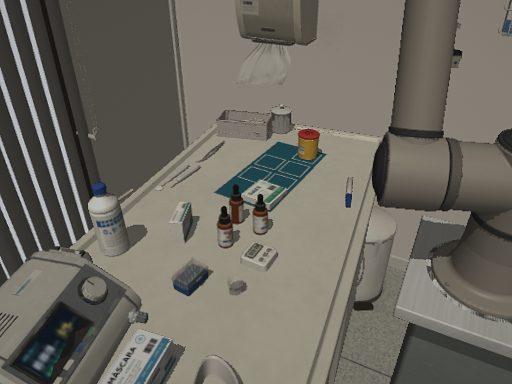

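```bash
cat > h.py <<'E'
import numpy as np, cv2
from scipy.optimize import least_squares
def ray(c,uv):
    d=np.array([(uv[0]-c["cx"])/c["fx"],(uv[1]-c["cy"])/c["fy"]]); p=d.copy()
    for _ in range(10): p=d/(1+c["k1"]*(p@p))
    return c["T"][:3,3],c["T"][:3,:3]@np.array([*p,1])
def onz(c,uv,z):
    o,d=ray(c,uv); return o+d*(z-o[2])/d[2]
def proj(c,P):
    P=np.atleast_2d(P); q=(P-c["T"][:3,3])@c["T"][:3,:3]
    s=q[:,:2]/q[:,2:]; s=s*(1+c["k1"]*(s**2).sum(1,keepdims=True))
    return s*[c["fx"],c["fy"]]+[c["cx"],c["cy"]]
def mat2w(m,x,y,z=0.002):
    c,s=np.cos(m[2]),np.sin(m[2]); return np.array([m[0]+c*x-s*y,m[1]+s*x+c*y,z])
E
python3 - <<'E'
from h import *
import pickle
from cell import robot
C={n:robot.read_camera(n) for n in("scene","top")}
pickle.dump(C,open("C.pkl","wb"))
t,s=C["top"],C["scene"]
def T(u,v): return np.array([u/2.857+120-.3,v/2.857+125-.3])
def S(u,v): return np.array([u/3+140-.33,v/3+115-.33])
ct=[T(402,50),T(749,60),T(747,227),T(398,215)]
m=[( .085,.175),(.085,-.175),(-.085,-.175),(-.085,.175)]
W=[onz(t,p,.002) for p in ct]
for w in W: print(np.round(w,4))
cs=[S(222,232),S(418,80),S(560,118),S(391,288)] 
for p in cs: print('s',np.round(onz(s,p,.002),4))
def f(p):
    P=np.array([mat2w(p,*q) for q in m]); return np.r_[(proj(t,P)-ct).ravel(),(proj(s,P)-cs).ravel()]
r=least_squares(f,[.5,-.1,0]); print(r.x, np.round(r.fun,1))
r2=least_squares(lambda p:f(p)[:8],[.5,-.1,0]); print(r2.x, np.round(r2.fun,1))
print('bottle top cap T',onz(t,T(237,180),.1),'S base',onz(s,S(256,392),.0))
print('bur', [np.round(onz(t,T(*p),.034),3)[:2].tolist() for p in [(78,169),(141,170),(140,213),(78,210)]])
print('dish',onz(t,T(131,278),.026), onz(s,S(290,515),.013))
print('sut',[np.round(onz(t,T(*p),.058),3)[:2].tolist() for p in [(181,76),(256,43),(264,70),(194,98)]])
print('timer',onz(t,T(235,275),.02))
print('b2,b3',onz(t,T(325,158),.09),onz(t,T(317,228),.09))
print('gauze',[np.round(onz(t,T(*p),.02),3)[:2].tolist() for p in [(405,126),(491,131),(489,217),(400,213)]])
print('pot',onz(t,T(724,174),.08))
E
```

```text
[ 0.6488 -0.005   0.002 ]
[ 0.6292 -0.351   0.002 ]
[ 0.4625 -0.3408  0.002 ]
[0.4842 0.0035 0.002 ]
s [ 0.6477 -0.0041  0.002 ]
s [ 0.6233 -0.3534  0.002 ]
s [ 0.458  -0.3408  0.002 ]
s [0.4808 0.0023 0.002 ]
[ 0.55460423 -0.17414792 -0.06080664] [-0.1 -0.5  1.   0.1  1.1  1.2 -0.7  1.4 -0.7 -0.3 -1.4 -0.4 -0.  -0.5
 -0.5  0.8]
[ 0.55623005 -0.17333187 -0.05903269] [-0.5 -0.9  0.7 -0.6  0.8  0.5 -1.   0.9]
bottle top cap T [0.51433982 0.14904514 0.1       ] S base [0.51209372 0.16005423 0.        ]
bur [[0.535, 0.311], [0.533, 0.25], [0.491, 0.252], [0.496, 0.312]]
dish [0.429039   0.26276863 0.026     ] [0.4233129  0.26266127 0.013     ]
sut [[0.619, 0.206], [0.649, 0.134], [0.623, 0.127], [0.598, 0.194]]
timer [0.42926306 0.16300932 0.02      ]
b2,b3 [0.5333447  0.06873641 0.09      ] [0.46888816 0.07757609 0.09      ]
gauze [[0.57, -0.006], [0.563, -0.09], [0.479, -0.085], [0.485, 0.001]]
pot [ 0.50899235 -0.30174155  0.08      ]
```

```bash
cat > ov.py <<'E'
from h import *
import pickle
def box(x,y,a,sx,sy,z0,z1):
    c,s=np.cos(a),np.sin(a); R=np.array([[c,-s],[s,c]])
    q=np.array([[1,1],[-1,1],[-1,-1],[1,-1],[1,1]])*[sx/2,sy/2]@R.T+[x,y]
    L=[np.c_[q,np.full(5,z)] for z in(z0,z1)]
    return L+[np.array([L[0][i],L[1][i]]) for i in range(4)]
def circ(x,y,r,z):
    a=np.linspace(0,6.3,40); return np.c_[x+r*np.cos(a),y+r*np.sin(a),np.full(40,z)]
def draw(c,win,lines,name,f):
    u,v,w,h=win; im=cv2.resize(c["img"][v:v+h,u:u+w,::-1],None,fx=f,fy=f,interpolation=cv2.INTER_CUBIC)
    for L in lines:
        p=((proj(c,L)-[u,v]+.5)*f-.5)
        cv2.polylines(im,[np.round(p*8).astype(np.int32)],False,(0,255,255),1,cv2.LINE_AA,3)
    cv2.imwrite(name,im)
E
python3 - <<'E'
from ov import *
C=pickle.load(open("C.pkl","rb"))
L=[]
L+=[circ(.513,.1505,.0165,0),circ(.513,.1505,.0165,.065),circ(.513,.1505,.004,.102)]
L+=box(.514,.281,-.03,.04,.062,0,.034)
L+=[circ(.426,.2625,.0165,.026),circ(.426,.2625,.012,0)]
L+=box(.622,.165,.39,.029,.078,0,.058)
L+=box(.4285,.163,-.05,.062,.062,0,.021)
m=(.5554,-.1737,-.06)
L+=box(*m,.17,.35,.002,.002)
for q in[(-.04,-.129),(-.04,-.043),(-.04,.043),(.04,-.043),(.04,.043)]:
    w=mat2w(m,*q);L+=box(w[0],w[1],m[2],.07,.07,.002,.002)[:1]
L+=box(.524,-.045,-.06,.086,.085,.002,.02)
L+=[circ(.509,-.302,.032,.08),circ(.509,-.302,.032,.002)]
draw(C["top"],(140,130,110,110),L,"pics/o1.png",6)
draw(C["top"],(245,130,150,85),L,"pics/o2.png",5)
draw(C["scene"],(160,190,120,110),L,"pics/o3.png",5.4)
draw(C["scene"],(210,120,120,95),L,"pics/o4.png",6)
E
```

```text
(no output)
```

View pics/o1.png

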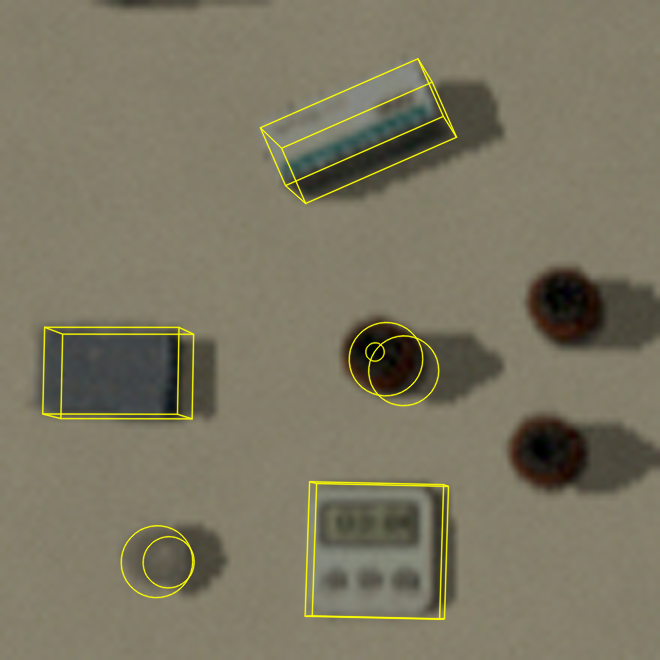

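View pics/o2.png

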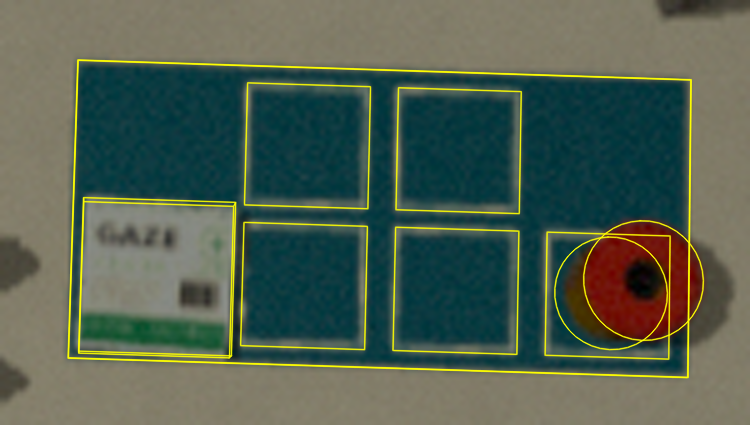

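View pics/o3.png

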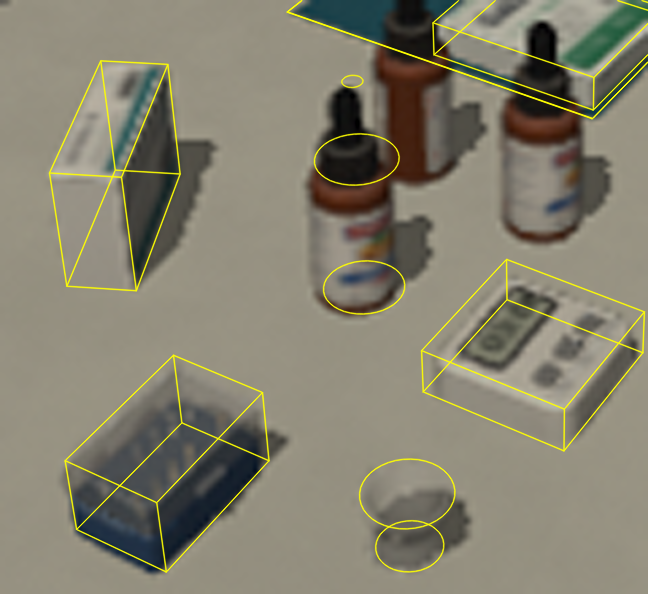

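View pics/o4.png

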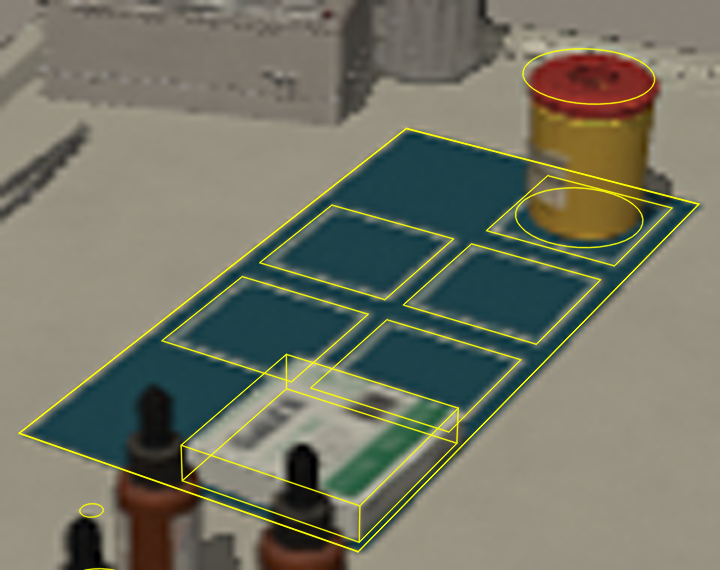

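```bash
cat > it.py <<'E'
from ov import *
C=pickle.load(open("C.pkl","rb"))
for c in C.values(): c["img"]=np.clip((c["img"].astype(float))*1.7,0,255).astype(np.uint8)
L=[]
b=(.515,.156)
L+=[circ(*b,.0165,0),circ(*b,.0165,.065),circ(*b,.004,.102)]
L+=box(.512,.281,-.03,.04,.062,0,.034)
d=(.426,.261)
L+=[circ(*d,.0165,.026),circ(*d,.012,0)]
draw(C["top"],(135,170,60,60),L,"pics/p1.png",8)
draw(C["top"],(190,165,50,50),L,"pics/p2.png",8)
draw(C["scene"],(160,240,100,60),L,"pics/p3.png",8)
draw(C["scene"],(205,180,50,75),L,"pics/p4.png",8)
A=[cv2.imread(f"pics/p{i}.png") for i in(1,2,3,4)]
cv2.imwrite("pics/pa.png",cv2.copyMakeBorder(np.hstack([A[0][:400],A[1]]),0,0,0,0,0))
E
python3 it.py
```

```text
(no output)
```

View pics/p1.png

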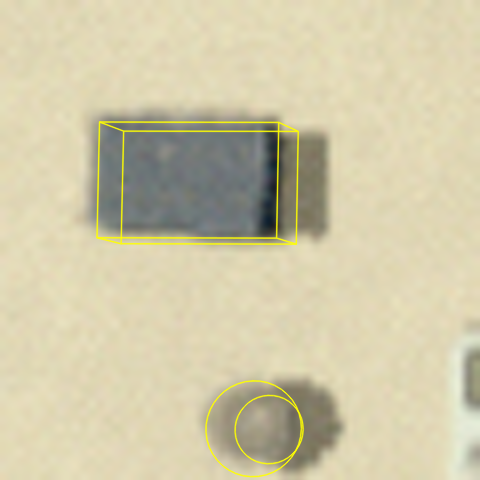

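View pics/p2.png

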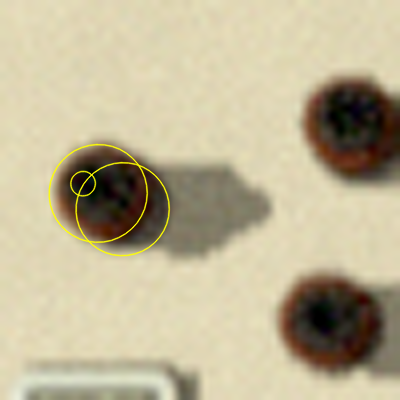

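View pics/p3.png

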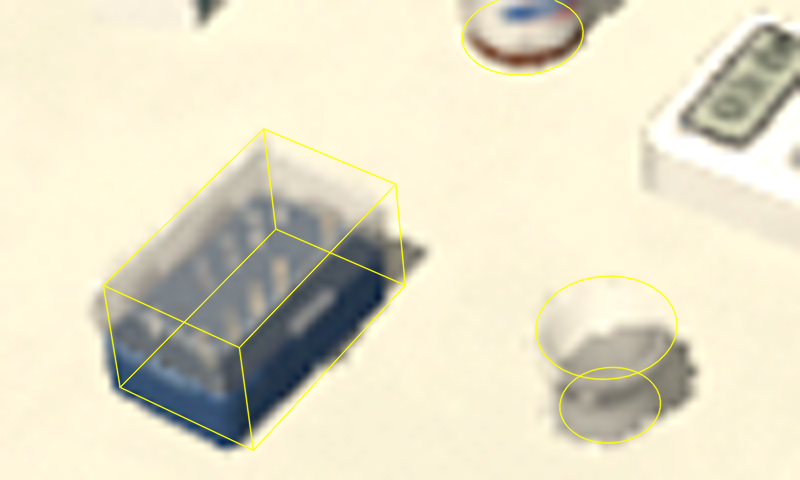

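View pics/p4.png

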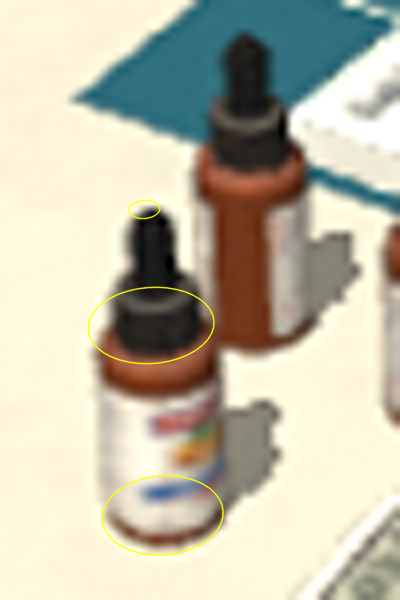

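```bash
cat > plan.py <<'E'
import sys,json
from h import *
from scipy.spatial.transform import Rotation as Ro
from cell import robot
def plan(tgts,grip,step=60,turn=.18):
    """tgts: list of (x,y,z,yaw[,step])"""
    s=robot.observe(); p=np.array(s["tool_pos"]);R=Ro.from_euler("xyz",s["tool_rot"])
    print("t",round(s["time"],2),"pos",np.round(p,4),"rot",np.round(s["tool_rot"],3),"open",round(s["opening"]*1e3,1),"F",np.round(s["contact_force"],1))
    rows=[]
    for t in tgts:
        st=t[4] if len(t)>4 else step
        Rt=Ro.from_euler("xyz",[np.pi,0,t[3]]); rv=(R.inv()*Rt).as_rotvec()
        d=np.array(t[:3])-p
        n=max(1,int(np.ceil(np.linalg.norm(d)*1e3/st)),int(np.ceil(np.linalg.norm(rv)/turn)))
        for i in range(n):
            rem=np.array(t[:3])-p
            sh=np.round(R.inv().apply(rem/(n-i))*1e3,1); tr=np.round((R.inv()*Rt).as_rotvec()/(n-i),3)
            rows.append([grip,*sh.tolist(),*tr.tolist()])
            p=p+R.apply(sh/1e3); R=R*Ro.from_rotvec(tr)
    for i in range(0,len(rows),12): print(json.dumps(rows[i:i+12]).replace(" ",""))
M=(.5554,-.1737,-.06)
def m(x,y): return mat2w(M,x,y)[:2].tolist()
E
python3 - <<'E'
from plan import *
C=pickle.load(open("C.pkl","rb")) if 0 else None
plan([(.513,.284,.20,-1.60)],91)
print(m(-.04,.043),m(-.04,-.043),m(.04,.043),m(-.04,.129))
E
```

```text
t 1.0 pos [ 0.2287 -0.4726  0.2043] rot [ 3.142 -0.    -1.12 ] open 91.6 F [-0.5 -0.5  0.3]
[[91,-39.8,-41.8,0.3,-0.0,-0.0,0.034],[91,-41.2,-40.4,0.3,-0.0,-0.0,0.034],[91,-42.5,-39.0,0.3,-0.0,-0.0,0.034],[91,-43.9,-37.6,0.3,-0.0,-0.0,0.034],[91,-45.1,-36.0,0.3,-0.0,-0.0,0.034],[91,-46.3,-34.5,0.3,-0.0,-0.0,0.034],[91,-47.4,-32.9,0.3,-0.0,-0.0,0.034],[91,-48.5,-31.3,0.3,-0.0,-0.0,0.035],[91,-49.6,-29.5,0.3,-0.0,-0.0,0.034],[91,-50.6,-27.8,0.3,-0.0,-0.0,0.035],[91,-51.5,-26.1,0.3,-0.0,-0.0,0.034],[91,-52.4,-24.3,0.3,-0.0,-0.0,0.035]]
[[91,-53.2,-22.4,0.3,-0.0,-0.0,0.034],[91,-54.0,-20.6,0.3,-0.0,-0.0,0.035]]
[0.5180504306812079, -0.12837881652360844] [0.5128935261239758, -0.21422406295803598] [0.5979064738760242, -0.133175937041964] [0.5232073352384402, -0.04253357008918088]
```

Call:
move_arm --pt "91 -40 -42 0 0 0 0.034" --pt "91 -41 -40 0 0 0 0.034" --pt "91 -42.5 -39 0 0 0 0.034" --pt "91 -44 -37.5 0 0 0 0.034" --pt "91 -45 -36 0 0 0 0.034" --pt "91 -46 -34.5 0 0 0 0.034" --pt "91 -47.5 -33 0 0 0 0.034" --pt "91 -48.5 -31 0 0 0 0.034" --pt "91 -49.5 -29.5 0 0 0 0.034" --pt "91 -50.5 -28 0 0 0 0.034" --pt "91 -51.5 -26 0 0 0 0.034" --pt "91 -52 -24 0 0 0 0.034"

```text
time: 2.5
tool_pos: [0.4845, 0.1891, 0.2055]
tool_rot: [-3.132, -0.004, -1.55]
contact_force: [0.6, -0.7, -0.3]
opening: 0.091
```

Run:
```python
from plan import *
plan([(.513,.284,.12,-1.60),(.513,.284,.05,-1.60)],91)
```

```text
t 2.5 pos [0.4845 0.1891 0.2055] rot [-3.132 -0.004 -1.55 ] open 91.0 F [ 0.6 -0.7 -0.3]
[[91,-31.5,-9.9,28.5,-0.003,-0.001,0.017],[91,-31.7,-9.5,28.4,-0.003,-0.002,0.017],[91,-31.8,-9.0,28.5,-0.004,-0.001,0.016],[91,0.0,0.0,35.0,0.0,-0.0,0.0],[91,0.0,0.0,35.0,0.0,-0.0,0.0]]
```

Call:
move_arm --pt "91 -31.5 -10 28 0 0 0.017" --pt "91 -32 -9.5 28 0 0 0.017" --pt "91 -32 -9 28 0 0 0.017" --pt "91 0 0 10 0 0 0"

```text
time: 3.0
tool_pos: [0.5157, 0.2921, 0.1092]
tool_rot: [-3.128, -0.002, -1.597]
contact_force: [0.2, -0.6, 1.1]
opening: 0.0911
```

Run:
```python
from plan import *
plan([(.513,.284,.07,-1.60),(.513,.284,.006,-1.60,16)],91)
import cv2
for n,w,f in(("scene",(140,200,140,110),5.5),("top",(120,140,130,100),6)):
    c=robot.read_camera(n); draw_im=cv2.resize(c["img"][w[1]:w[1]+w[3],w[0]:w[0]+w[2],::-1],None,fx=f,fy=f,interpolation=cv2.INTER_CUBIC)
    cv2.imwrite(f"pics/a_{n}.png",draw_im)
```

```text
t 3.0 pos [0.5157 0.2921 0.1092] rot [-3.128e+00 -2.000e-03 -1.597e+00] open 91.1 F [ 0.2 -0.6  1.1]
[[91,8.1,3.0,39.2,-0.014,-0.002,0.003],[91,0.0,0.0,16.0,0.0,-0.0,-0.0],[91,0.0,0.0,16.0,0.0,-0.0,-0.0],[91,0.0,0.0,16.0,0.0,-0.0,-0.0],[91,0.0,0.0,16.0,0.0,-0.0,-0.0]]
```

View pics/a_scene.png

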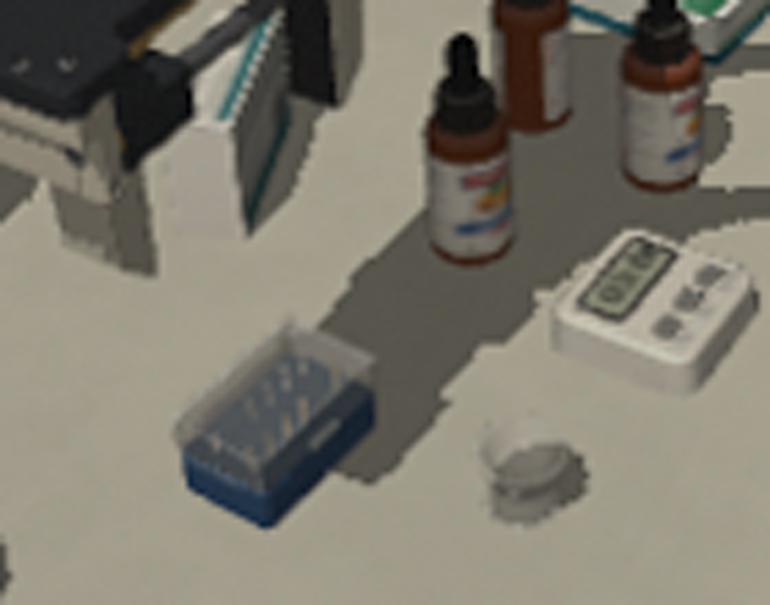

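Call:
move_arm --pt "91 8 3 20 -0.012 0 0" --pt "91 0 0 0 0 0 0"

```text
time: 3.35
tool_pos: [0.5135, 0.2806, 0.0922]
tool_rot: [-3.138, -0.002, -1.6]
contact_force: [1.0, 0.2, 0.1]
opening: 0.0912
```

Run:
```python
from plan import *
plan([(.513,.284,.006,-1.60,15)],91)
```

```text
t 3.35 pos [0.5135 0.2806 0.0922] rot [-3.138e+00 -2.000e-03 -1.600e+00] open 91.2 F [1.  0.2 0.1]
[[91,-0.6,0.2,14.4,-0.001,-0.0,0.0],[91,-0.6,0.1,14.4,-0.001,-0.0,0.0],[91,-0.6,0.1,14.3,-0.001,-0.001,0.0],[91,-0.6,0.1,14.4,-0.0,-0.0,0.0],[91,-0.6,0.1,14.3,-0.001,-0.001,0.0],[91,-0.6,0.2,14.4,-0.0,-0.0,0.0]]
```

Call:
move_arm --pt "91 -2 0 25 0 0 0" --pt "91 -1 0 25 0 0 0" --pt "91 -0.5 0 15 0 0 0" --pt "91 0 0 7 0 0 0" --pt "91 0 0 4 0 0 0" --pt "91 0 0 0 0 0 0"

```text
time: 4.1
tool_pos: [0.5203, 0.2837, 0.0235]
tool_rot: [-3.123, 0.003, -1.603]
contact_force: [-0.3, 0.3, 1.0]
opening: 0.0908
```

Run:
```python
from plan import *
plan([(.513,.284,.006,-1.60,15)],91)
```

```text
t 4.1 pos [0.5203 0.2837 0.0235] rot [-3.123e+00  3.000e-03 -1.603e+00] open 90.8 F [-0.3  0.3  1. ]
[[91,0.0,3.8,8.7,-0.009,0.002,-0.002],[91,0.0,3.8,8.7,-0.01,0.001,-0.001]]
```

Call:
move_arm --pt "91 0 5 6 -0.012 0.002 0" --pt "91 0 3 6 -0.008 0 0" --pt "91 0 0 3 0 0 0"

```text
time: 4.47
tool_pos: [0.5125, 0.2844, 0.0085]
tool_rot: [3.141, 0.002, -1.603]
contact_force: [0.5, 0.1, 0.4]
opening: 0.0909
```

Run:
```python
from plan import *
plan([(.513,.284,.006,-1.60,15)],91)
```

```text
t 4.47 pos [0.5125 0.2844 0.0085] rot [ 3.141e+00  2.000e-03 -1.603e+00] open 90.9 F [0.5 0.1 0.4]
[[91,0.4,-0.5,2.5,0.001,0.002,-0.003]]
```

Call:
move_arm --pt "91 0 0 1.5 0 0 0" --pt "40 0 0 0 0 0 0" --pt "40 0 0 0 0 0 0" --pt "40 0 0 0 0 0 0" --pt "40 0 0 0 0 0 0" --pt "40 0 0 0 0 0 0" --newtons 20

```text
time: 5.22
tool_pos: [0.5126, 0.2845, 0.0068]
tool_rot: [3.141, 0.002, -1.603]
contact_force: [0.4, -0.2, -0.6]
opening: 0.0619
```

Run:
```python
from plan import *
plan([(.513,.284,.1,-1.60,30)],40)
```

```text
t 5.22 pos [0.5126 0.2845 0.0068] rot [ 3.141e+00  2.000e-03 -1.603e+00] open 61.9 F [ 0.4 -0.2 -0.6]
[[40,0.1,-0.1,-23.3,0.0,0.001,-0.001],[40,0.1,-0.1,-23.3,0.0,0.0,-0.001],[40,0.1,-0.1,-23.3,0.0,0.001,-0.001],[40,0.1,-0.1,-23.3,0.001,0.0,-0.0]]
```

Call:
move_arm --pt "40 0 0 -15 0 0 0" --pt "40 0 0 -35 0 0 0" --pt "40 0 0 -40 0 0 0" --pt "40 0 0 -40 0 0 0" --pt "40 0 0 -20 0 0 0" --pt "40 0 0 0 0 0 0"

```text
time: 5.98
tool_pos: [0.5123, 0.2839, 0.1656]
tool_rot: [-3.141, 0.003, -1.603]
contact_force: [0.4, 1.0, -2.0]
opening: 0.0618
```

Run:
```python
from plan import *
x,y=m(.04,.043)
plan([(x,y,.165,-1.63)],40)
```

```text
t 5.97 pos [0.5123 0.2839 0.1656] rot [-3.141e+00  3.000e-03 -1.603e+00] open 61.8 F [ 0.4  1.  -2. ]
[[40,51.8,-12.4,-0.1,-0.0,0.0,0.003],[40,51.7,-12.5,-0.0,-0.0,0.0,0.003],[40,51.7,-12.7,-0.1,-0.0,0.0,0.003],[40,51.6,-12.8,-0.0,-0.0,0.001,0.004],[40,51.6,-13.1,-0.0,-0.0,0.0,0.003],[40,51.6,-13.2,-0.0,-0.0,0.001,0.004],[40,51.5,-13.4,0.0,-0.0,0.0,0.003],[40,51.5,-13.6,0.1,-0.0,0.001,0.004]]
```

Call:
move_arm --pt "40 40 -10 0 0 0 0.004" --pt "40 52 -12.5 0 0 0 0.004" --pt "40 52 -13 0 0 0 0.004" --pt "40 52 -13 0 0 0 0.004" --pt "40 52 -13 0 0 0 0.004" --pt "40 52 -13 0 0 0 0.004" --pt "40 45 -12 0 0 0 0.003" --pt "40 25 -7 0 0 0 0" --pt "40 0 0 0 0 0 0"

```text
time: 7.1
tool_pos: [0.5859, -0.1007, 0.1557]
tool_rot: [3.128, 0.004, -1.629]
contact_force: [-0.5, -0.0, -2.1]
opening: 0.0621
```

Run:
```python
from plan import *
x,y=m(.04,.043)
plan([(x,y,.08,-1.63)],40)
```

```text
t 7.1 pos [ 0.5859 -0.1007  0.1557] rot [ 3.128  0.004 -1.629] open 62.1 F [-0.5 -0.  -2.1]
[[40,16.0,-7.4,37.7,0.007,0.002,0.0],[40,15.9,-7.2,37.8,0.006,0.002,0.001]]
```

Call:
move_arm --pt "40 16 -7 30 0.007 0.002 0" --pt "40 12 -6 30 0.006 0 0" --pt "40 0 0 0 0 0 0"

```text
time: 7.48
tool_pos: [0.5954, -0.1265, 0.0928]
tool_rot: [3.138, 0.004, -1.628]
contact_force: [-0.3, 0.7, -0.9]
opening: 0.0623
```

```bash
cat > chk.py <<'E'
from plan import *
from ov import *
def chk(tag,boxes,wt,ws,ft=6,fs=6,gain=1.6):
    im={}
    for n,w,f in(("top",wt,ft),("scene",ws,fs)):
        if w is None: continue
        c=robot.read_camera(n); c["img"]=np.clip(c["img"]*gain,0,255).astype(np.uint8)
        draw(c,w,boxes,f"pics/{tag}_{n}.png",f)
def matl():
    L=box(*M,.17,.35,.002,.002)[:1]
    for q in[(-.04,-.129),(-.04,-.043),(-.04,.043),(.04,-.043),(.04,.043)]:
        w=mat2w(M,*q);L+=box(w[0],w[1],M[2],.07,.07,.002,.002)[:1]
    return L
E
python3 - <<'E'
from chk import *
x,y=m(.04,.043)
plan([(x,y,.03,-1.63,20)],40)
s=robot.observe();p=s["tool_pos"];z=p[2]
chk("b",matl()+box(p[0],p[1],s["tool_rot"][2]+1.57,.04,.062,z-.006,z+.028),(250,130,130,90),(200,110,130,100))
E
```

```text
t 7.47 pos [ 0.5954 -0.1265  0.0928] rot [ 3.138  0.004 -1.628] open 62.3 F [-0.3  0.7 -0.9]
[[40,1.7,-0.8,15.7,0.001,0.001,0.001],[40,1.7,-0.7,15.7,0.001,0.001,0.0],[40,1.6,-0.7,15.7,0.001,0.001,0.001],[40,1.6,-0.8,15.6,0.0,0.001,0.0]]
```

View pics/b_scene.png

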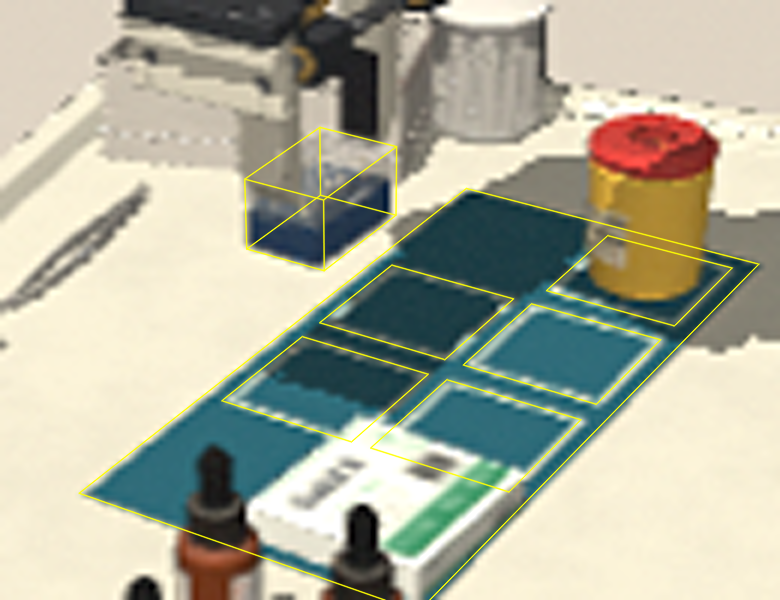

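View pics/b_top.png

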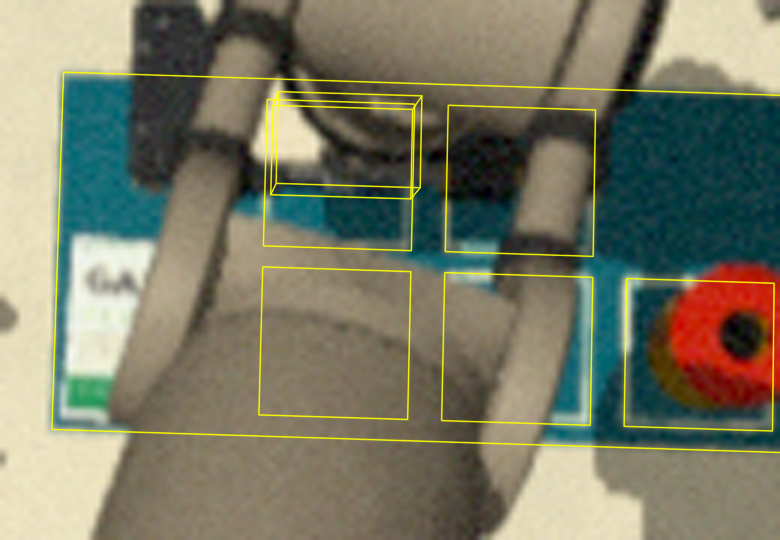

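Call:
move_arm --pt "40 2 -1 20 0 0 0" --pt "40 2 0 20 0 0 0" --pt "40 1 0 12 0 0 0" --pt "40 0 0 5 0 0 0" --pt "40 0 0 0 0 0 0"

```text
time: 8.2
tool_pos: [0.602, -0.1284, 0.0447]
tool_rot: [-3.129, 0.0, -1.623]
contact_force: [1.0, 0.5, -2.5]
opening: 0.0619
```

Run:
```python
from chk import *
x,y=m(.04,.043)
plan([(x,y,.009,-1.63,10)],40)
```

```text
t 8.2 pos [ 0.602  -0.1284  0.0447] rot [-3.129  0.    -1.623] open 61.9 F [ 1.   0.5 -2.5]
[[40,1.2,1.1,8.9,-0.003,0.0,0.002],[40,1.3,1.0,8.9,-0.003,0.0,0.002],[40,1.2,1.0,8.9,-0.003,0.0,0.002],[40,1.3,1.0,8.9,-0.003,0.001,0.001]]
```

Call:
move_arm --pt "40 3 4 8 -0.01 0 0.004" --pt "40 2 2 8 -0.003 0 0.003" --pt "40 1 1 6 -0.003 0 0" --pt "40 0 0 4 0 0 0" --pt "40 0 0 0 0 0 0"

```text
time: 8.82
tool_pos: [0.5948, -0.1348, 0.0178]
tool_rot: [3.138, 0.0, -1.63]
contact_force: [-0.1, 1.1, -1.1]
opening: 0.062
```

Run:
```python
from chk import *
x,y=m(.04,.043)
plan([(x,y,.009,-1.63,10)],40)
```

```text
t 8.82 pos [ 0.5948 -0.1348  0.0178] rot [ 3.138  0.    -1.63 ] open 62.0 F [-0.1  1.1 -1.1]
[[40,-1.8,-3.1,8.8,0.003,0.0,-0.0]]
```

Call:
move_arm --pt "40 -1 -2 4 0.003 0 0" --pt "40 -0.5 -0.5 3 0 0 0" --pt "40 0 0 1 0 0 0" --pt "40 0 0 0 0 0 0"

```text
time: 9.32
tool_pos: [0.598, -0.1332, 0.0096]
tool_rot: [-3.141, -0.0, -1.63]
contact_force: [0.3, -0.7, -0.2]
opening: 0.0626
```

Run:
```python
from chk import *
x,y=m(.04,.043)
plan([(x,y,.009,-1.63,10)],40)
```

```text
t 9.32 pos [ 0.598  -0.1332  0.0096] rot [-3.141 -0.    -1.63 ] open 62.6 F [ 0.3 -0.7 -0.2]
[[40,-0.0,0.0,0.6,-0.001,-0.0,-0.0]]
```

Call:
move_arm --pt "40 0 0 0.6 0 0 0" --pt "82 0 0 0 0 0 0" --pt "82 0 0 0 0 0 0" --pt "82 0 0 0 0 0 0" --pt "82 0 0 -15 0 0 0" --pt "82 0 0 -40 0 0 0" --pt "82 0 0 -55 0 0 0" --pt "82 0 0 -40 0 0 0" --pt "82 0 0 0 0 0 0"

```text
time: 10.45
tool_pos: [0.5988, -0.1336, 0.1691]
tool_rot: [-3.136, -0.002, -1.63]
contact_force: [-0.1, -0.3, 0.2]
opening: 0.0818
```

Run:
```python
from chk import *
x,y=m(.04,.043)
plan([(.427,.261,.16,0)],60)
chk("c",matl()+box(x,y,M[2],.04,.062,.002,.036),(250,130,130,90),(200,110,130,100))
```

```text
t 10.45 pos [ 0.5988 -0.1336  0.1691] rot [-3.136e+00 -2.000e-03 -1.630e+00] open 81.8 F [-0.1 -0.3  0.2]
[[60,-38.4,19.5,0.7,-0.0,-0.001,-0.163],[60,-41.0,13.0,0.8,-0.0,-0.001,-0.163],[60,-42.6,6.2,0.8,-0.0,-0.001,-0.163],[60,-43.0,-0.8,0.9,-0.001,-0.001,-0.163],[60,-42.3,-7.8,0.9,-0.001,-0.001,-0.163],[60,-40.5,-14.6,0.9,-0.0,-0.0,-0.163],[60,-37.6,-20.9,0.9,-0.001,-0.001,-0.163],[60,-33.7,-26.8,0.9,-0.0,-0.0,-0.163],[60,-28.9,-31.9,0.9,-0.001,-0.001,-0.163],[60,-23.4,-36.1,1.0,-0.0,-0.0,-0.163]]
```

View pics/c_scene.png

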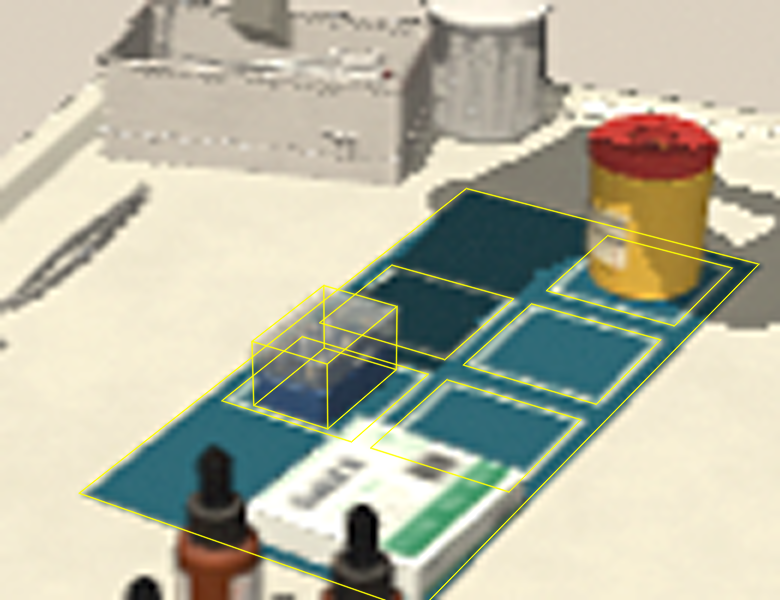

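Call:
move_arm --pt "60 -38 19.5 0 0 0 -0.163" --pt "60 -41 13 0 0 0 -0.163" --pt "60 -42.5 6 0 0 0 -0.163" --pt "60 -43 -1 0 0 0 -0.163" --pt "60 -42 -8 0 0 0 -0.163" --pt "60 -40.5 -14.5 0 0 0 -0.163" --pt "60 -37.5 -21 0 0 0 -0.163" --pt "60 -33.5 -27 0 0 0 -0.163" --pt "60 -20 -22 0 0 0 -0.12" --pt "60 0 0 0 0 0 0"

```text
time: 11.8
tool_pos: [0.4274, 0.2156, 0.1525]
tool_rot: [3.136, 0.03, -0.162]
contact_force: [-0.8, -0.8, -0.2]
opening: 0.0598
```

Run:
```python
from chk import *
plan([(.427,.261,.08,0)],60)
```

```text
t 11.8 pos [0.4274 0.2156 0.1525] rot [ 3.136  0.03  -0.162] open 59.8 F [-0.8 -0.8 -0.2]
[[60,-2.7,-22.5,36.2,0.001,0.015,-0.081],[60,-1.5,-22.7,36.3,0.002,0.016,-0.081]]
```

Call:
move_arm --pt "60 -3 -22.5 35 0.001 0.015 -0.081" --pt "60 -1.5 -22.5 30 0.002 0.015 -0.081" --pt "60 0 0 0 0 0 0"

```text
time: 12.18
tool_pos: [0.427, 0.2591, 0.0838]
tool_rot: [3.139, 0.003, -0.002]
contact_force: [-0.1, -0.6, -0.2]
opening: 0.0601
```

Run:
```python
from chk import *
plan([(.427,.261,.04,0,15)],60)
d=(.427,.261)
chk("d",[circ(*d,.0165,.026),circ(*d,.012,0)],(120,170,110,80),(170,220,120,90))
```

```text
t 12.18 pos [0.427  0.2591 0.0838] rot [ 3.139e+00  3.000e-03 -2.000e-03] open 60.1 F [-0.1 -0.6 -0.2]
[[60,0.0,-0.7,14.6,0.001,0.001,-0.001],[60,0.1,-0.6,14.6,0.001,0.001,-0.0],[60,-0.0,-0.7,14.6,0.001,0.001,-0.001]]
```

View pics/d_scene.png

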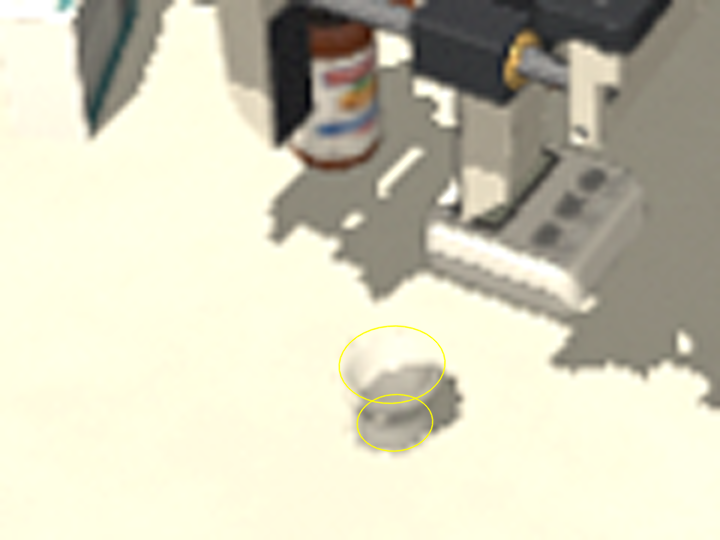

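Call:
move_arm --pt "60 0 -1 14 0 0 0" --pt "60 0 -1 14 0 0 0" --pt "60 0 0 8 0 0 0" --pt "60 0 0 0 0 0 0"

```text
time: 12.78
tool_pos: [0.4306, 0.2591, 0.0492]
tool_rot: [3.141, -0.004, -0.009]
contact_force: [0.1, 0.2, 0.4]
opening: 0.06
```

Run:
```python
from chk import *
plan([(.427,.261,.004,0,10)],60)
```

```text
t 12.78 pos [0.4306 0.2591 0.0492] rot [ 3.141 -0.004 -0.009] open 60.0 F [0.1 0.2 0.4]
[[60,-0.8,-0.4,9.0,0.0,-0.001,-0.002],[60,-0.7,-0.4,9.1,0.0,-0.001,-0.002],[60,-0.7,-0.4,9.0,0.0,-0.001,-0.002],[60,-0.7,-0.4,9.1,0.0,-0.0,-0.002],[60,-0.8,-0.3,9.0,0.0,-0.001,-0.001]]
```

Call:
move_arm --pt "60 -3 -1 10 0 -0.003 -0.006" --pt "60 -2 -1 10 0 -0.003 -0.003" --pt "60 -1 0 9 0 0 0" --pt "60 -1 0 6 0 0 0" --pt "60 0 0 3 0 0 0" --pt "60 0 0 0 0 0 0"

```text
time: 13.52
tool_pos: [0.4232, 0.2615, 0.0087]
tool_rot: [3.141, 0.003, 0.001]
contact_force: [-0.6, 0.3, -0.3]
opening: 0.0599
```

Run:
```python
from chk import *
plan([(.427,.261,.004,0,10)],60)
```

```text
t 13.53 pos [0.4232 0.2615 0.0087] rot [3.141e+00 3.000e-03 1.000e-03] open 59.9 F [-0.6  0.3 -0.3]
[[60,3.8,0.5,4.7,0.0,0.003,0.001]]
```

Call:
move_arm --pt "60 3 0.5 3.5 0 0.003 0" --pt "60 0 0 1 0 0 0" --pt "15 0 0 0 0 0 0" --pt "15 0 0 0 0 0 0" --pt "15 0 0 0 0 0 0" --pt "15 0 0 0 0 0 0" --pt "15 0 0 0 0 0 0" --newtons 10

```text
time: 14.4
tool_pos: [0.4271, 0.2611, 0.0047]
tool_rot: [-3.141, -0.002, 0.001]
contact_force: [-0.1, 0.8, 0.4]
opening: 0.0164
```

Run:
```python
from chk import *
plan([(.427,.261,.15,0,40)],15)
```

```text
t 14.4 pos [0.4271 0.2611 0.0047] rot [-3.141e+00 -2.000e-03  1.000e-03] open 16.4 F [-0.1  0.8  0.4]
[[15,0.1,0.0,-36.3,-0.0,-0.001,0.0],[15,0.0,0.0,-36.3,-0.0,-0.0,0.0],[15,0.0,0.0,-36.3,-0.0,-0.001,0.0],[15,-0.0,0.1,-36.4,-0.0,-0.0,0.001]]
```

Run:
```python
from chk import *
d=(.427,.261)
chk("e",[],(120,170,110,80),(170,220,120,90))
print(robot.observe()["opening"])
```

```text
0.01539798043535668
```

View pics/e_scene.png

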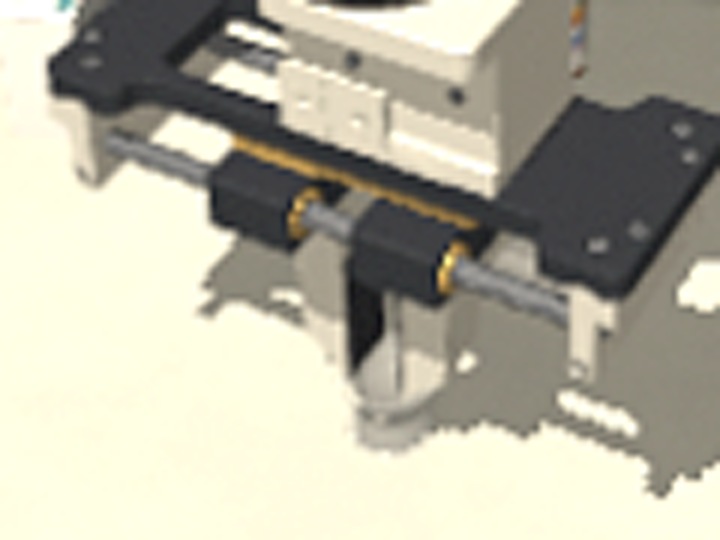

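View pics/e_top.png

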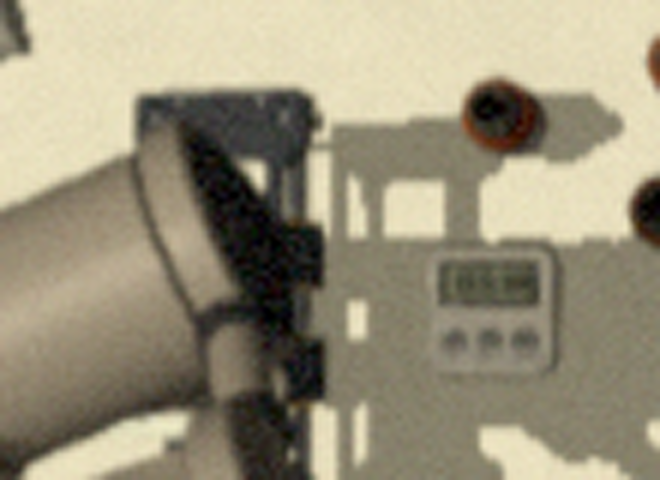

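Call:
move_arm --pt "5 0 0 0 0 0 0" --pt "5 0 0 0 0 0 0" --newtons 10

```text
time: 14.75
tool_pos: [0.4271, 0.2612, 0.0047]
tool_rot: [-3.141, -0.002, 0.001]
contact_force: [-0.0, -0.5, 0.1]
opening: 0.0056
```

Call:
move_arm --pt "5 0 0 -10 0 0 0" --pt "5 0 0 -30 0 0 0" --pt "5 0 0 -45 0 0 0" --pt "50 0 0 -20 0 0 0" --pt "50 0 0 0 0 0 0"

```text
time: 15.38
tool_pos: [0.427, 0.2611, 0.115]
tool_rot: [-3.141, -0.003, 0.001]
contact_force: [0.3, 0.1, -0.4]
opening: 0.0205
```

Run:
```python
from chk import *
d=(.427,.261)
d2=(.427,.288)
plan([(.427,.261,.15,0,40)],50)
chk("f",[circ(*d,.0165,.026),circ(*d,.012,0),circ(*d2,.0165,.026),circ(*d2,.012,0)],(120,170,110,80),(170,220,120,90))
```

```text
t 15.38 pos [0.427  0.2611 0.115 ] rot [-3.141e+00 -3.000e-03  1.000e-03] open 20.5 F [ 0.3  0.1 -0.4]
[[50,0.2,0.1,-35.0,-0.001,-0.003,0.001]]
```

View pics/f_scene.png

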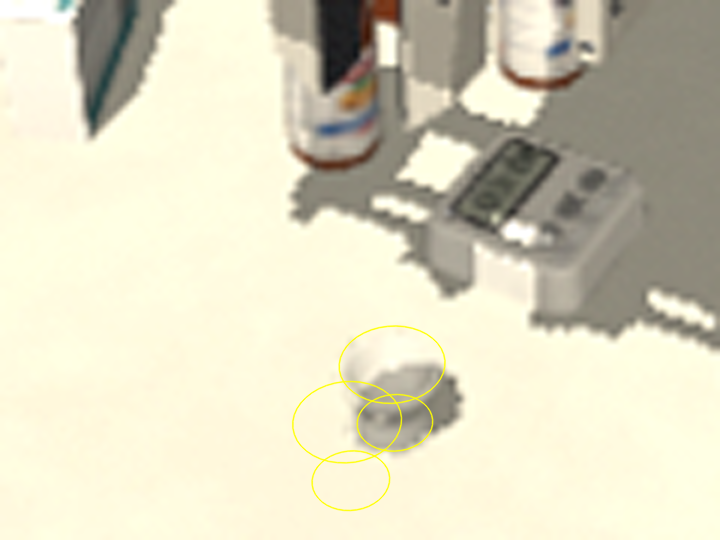

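View pics/f_top.png

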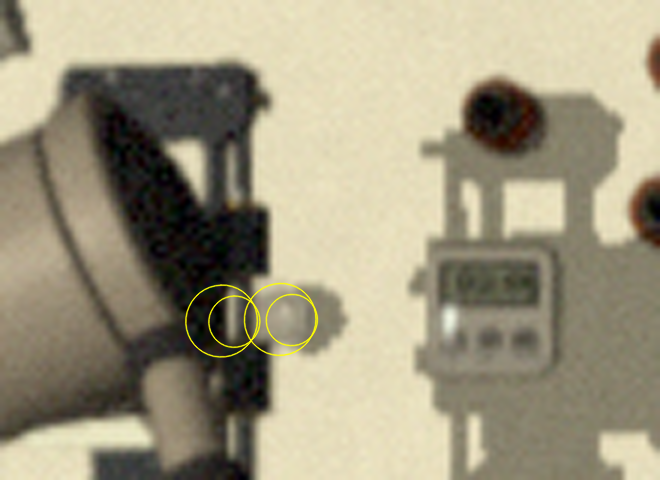

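Run:
```python
from chk import *
C=pickle.load(open("C.pkl","rb"))
a=C["scene"]["img"][265:305,215:255,::-1]; c=robot.read_camera("scene"); b=c["img"][265:305,215:255,::-1]
t1=C["top"]["img"][205:245,150:190,::-1]; t2=robot.read_camera("top")["img"][205:245,150:190,::-1]
f=lambda x:cv2.resize(x,None,fx=7,fy=7,interpolation=cv2.INTER_CUBIC)
im=np.vstack([np.hstack([f(a),f(b)]),np.hstack([f(t1),f(t2)])])
cv2.imwrite("pics/g.png",np.clip(im*1.3,0,255).astype(np.uint8))
print(proj(c,[[.4195,.2515,.005],[.4195,.2705,.005],[.4345,.2515,.005],[.4345,.2705,.005]]).round(1))
```

```text
[[241.1 286.1]
 [236.1 292.8]
 [234.4 283.4]
 [229.3 290. ]]
```

View pics/g.png

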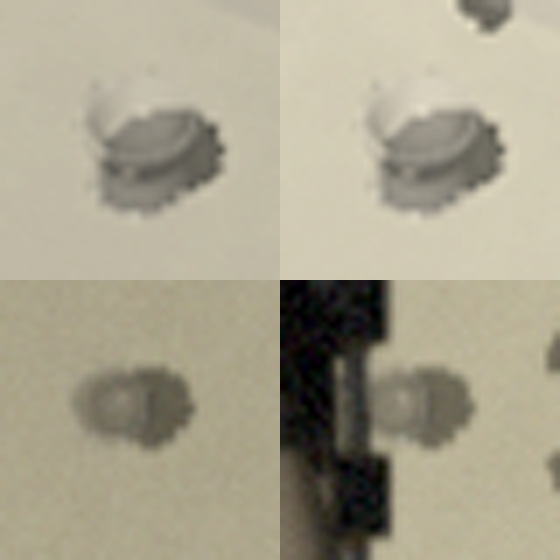

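Run:
```python
from chk import *
s=robot.observe();x,y,z=s["tool_pos"];print(x,y,z,s["opening"])
o=s["opening"]/2
L=[]
for zz in(z,z+.0188):
  for sg in(1,-1):
    L.append(np.array([[x+sg*o,y-.0095,zz],[x+sg*o,y+.0095,zz],[x+sg*(o+.019),y+.0095,zz],[x+sg*(o+.019),y-.0095,zz],[x+sg*o,y-.0095,zz]]))
chk("h",L,None,(180,150,120,100),gain=1.3)
```

```text
0.4253187955589473 0.26039095520066274 0.11211929564387073 0.03653243381777988
```

View pics/h_scene.png

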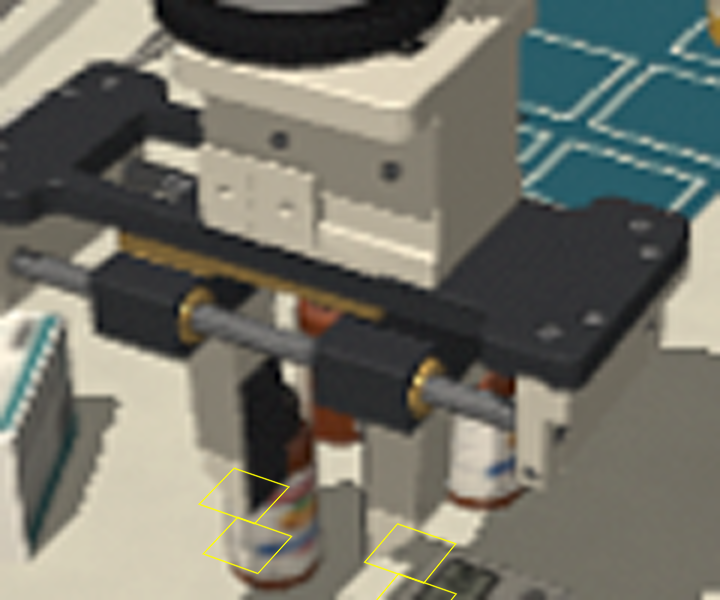

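Run:
```python
from plan import *
plan([(.427,.261,.03,0,40)],60)
```

```text
t 15.62 pos [0.4253 0.2604 0.112 ] rot [3.14e+00 3.00e-03 1.00e-03] open 40.3 F [ 0.5 -0.5  0.2]
[[60,0.6,-0.2,27.3,0.001,0.001,0.0],[60,0.6,-0.2,27.4,0.0,0.001,0.0],[60,0.6,-0.3,27.3,0.001,0.001,0.001]]
```

Call:
move_arm --pt "60 1 0 0 0 0 0" --pt "60 0 0 0 0 0 0" --pt "60 0 0 20 0 0 0" --pt "60 0 0 20 0 0 0" --pt "60 -1 0 15 0 0 0" --pt "60 -1 0 10 0 0 0" --pt "60 0 0 5 0 0 0" --pt "60 0 0 0 0 0 0"

```text
time: 16.62
tool_pos: [0.4236, 0.26, 0.0378]
tool_rot: [3.139, 0.006, 0.0]
contact_force: [-1.1, 0.9, 0.0]
opening: 0.06
```

Run:
```python
from plan import *
plan([(.427,.261,.004,0,40)],60)
```

```text
t 16.62 pos [0.4236 0.26   0.0378] rot [3.139 0.006 0.   ] open 60.0 F [-1.1  0.9  0. ]
[[60,3.6,-1.1,33.7,0.003,0.006,0.0]]
```

Call:
move_arm --pt "60 3 -1 10 0.003 0.005 0" --pt "60 0 0 10 0 0 0" --pt "60 0 0 8 0 0 0" --pt "60 0 0 5 0 0 0" --pt "60 0 0 0 0 0 0"

```text
time: 17.25
tool_pos: [0.4273, 0.2612, 0.003]
tool_rot: [-3.141, -0.001, 0.0]
contact_force: [-0.8, 1.3, 0.4]
opening: 0.0601
```

Run:
```python
from chk import *
plan([(.427,.261,.004,0,40)],60)
s=robot.observe();x,y,z=s["tool_pos"]
o=s["opening"]/2
L=[]
for zz in(z,z+.0188):
  for sg in(1,-1):
    L.append(np.array([[x+sg*o,y-.0095,zz],[x+sg*o,y+.0095,zz],[x+sg*(o+.019),y+.0095,zz],[x+sg*(o+.019),y-.0095,zz],[x+sg*o,y-.0095,zz]]))
chk("i",L,None,(190,220,90,80),fs=8,gain=1.3)
```

```text
t 17.25 pos [0.4273 0.2612 0.003 ] rot [-3.141e+00 -1.000e-03  0.000e+00] open 60.1 F [-0.8  1.3  0.4]
[[60,-0.3,0.2,-1.0,-0.001,-0.001,0.0]]
```

View pics/i_scene.png

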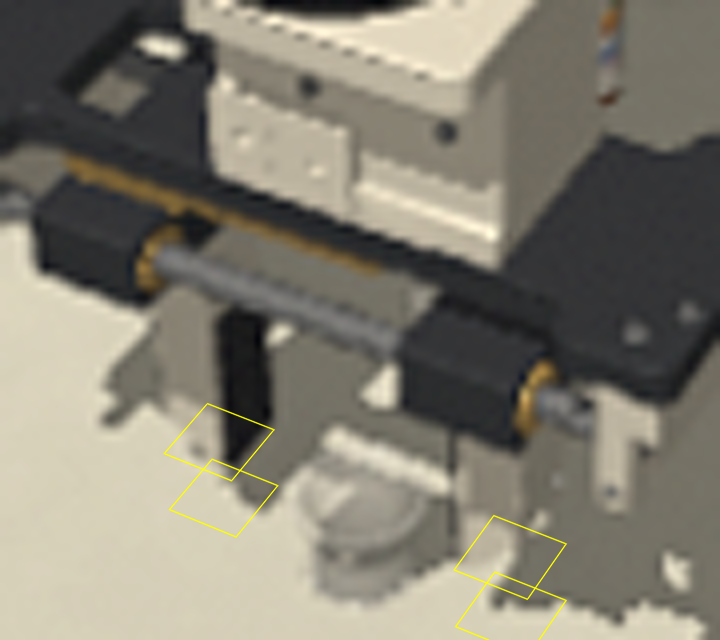

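Call:
move_arm --pt "60 0 0 4 0 0 0" --pt "60 0 0 4 0 0 0" --pt "60 0 0 2 0 0 0" --pt "60 0 0 0 0 0 0"

```text
time: 17.8
tool_pos: [0.4278, 0.2615, -0.0069]
tool_rot: [-3.14, -0.002, 0.0]
contact_force: [-0.1, -0.3, -0.6]
opening: 0.06
```

Run:
```python
from chk import *
plan([(.427,.261,-.012,0,40)],60)
chk("j",[],None,(190,220,90,80),fs=8,gain=1.3)
```

```text
t 17.8 pos [ 0.4278  0.2615 -0.0069] rot [-3.14e+00 -2.00e-03  0.00e+00] open 60.0 F [-0.1 -0.3 -0.6]
[[60,-0.9,0.5,5.1,-0.001,-0.002,0.0]]
```

View pics/j_scene.png

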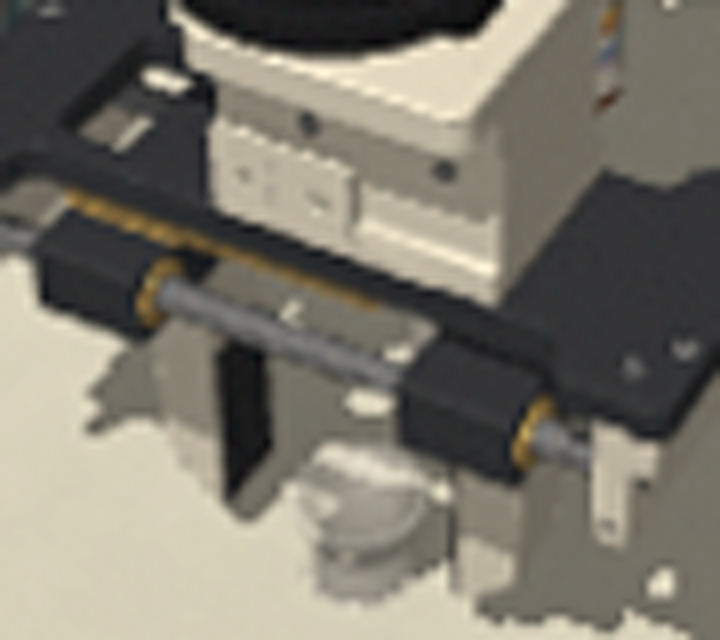

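Call:
move_arm --pt "60 -1 0 3 0 -0.002 0" --pt "60 0 0 2 0 0 0" --pt "60 0 0 0 0 0 0"

```text
time: 18.23
tool_pos: [0.4269, 0.2615, -0.0121]
tool_rot: [-3.14, -0.001, 0.0]
contact_force: [-0.5, 0.4, 0.0]
opening: 0.0602
```

Call:
move_arm --pt "15 0 0 0 0 0 0" --pt "15 0 0 0 0 0 0" --pt "15 0 0 0 0 0 0" --pt "15 0 0 0 0 0 0" --pt "15 0 0 0 0 0 0" --newtons 10

```text
time: 18.85
tool_pos: [0.427, 0.2616, -0.0119]
tool_rot: [-3.14, -0.001, 0.0]
contact_force: [0.2, 0.2, -0.6]
opening: 0.0317
```

Call:
move_arm --pt "15 0 0 -10 0 0 0" --pt "15 0 0 -30 0 0 0" --pt "15 0 0 -45 0 0 0" --pt "15 0 0 -50 0 0 0" --pt "15 0 0 -30 0 0 0" --pt "15 0 0 0 0 0 0"

```text
time: 19.6
tool_pos: [0.4266, 0.2612, 0.161]
tool_rot: [-3.14, -0.002, 0.0]
contact_force: [-0.7, 0.5, -0.9]
opening: 0.0319
```

Run:
```python
from chk import *
x,y=m(-.04,-.043)
plan([(x,y,.16,-.06,50)],15)
s=robot.observe();p=s["tool_pos"];z=p[2]+.012
d=p[:2]
chk("k",[circ(*d,.0165,z+.026),circ(*d,.012,z)],None,(150,150,130,100),gain=1.3)
```

```text
t 19.6 pos [0.4266 0.2612 0.161 ] rot [-3.14e+00 -2.00e-03  0.00e+00] open 31.9 F [-0.7  0.5 -0.9]
[[15,8.6,47.5,0.0,-0.0,-0.0,0.006],[15,8.9,47.5,0.0,-0.0,-0.0,0.006],[15,9.2,47.4,0.0,-0.0,-0.0,0.006],[15,9.5,47.4,0.0,-0.0,-0.0,0.006],[15,9.7,47.3,0.0,-0.0,-0.0,0.006],[15,10.0,47.3,0.0,-0.0,-0.0,0.006],[15,10.3,47.2,0.1,-0.001,-0.0,0.006],[15,10.6,47.2,0.1,-0.0,-0.001,0.006],[15,10.9,47.1,0.1,-0.001,-0.0,0.006],[15,11.2,47.0,0.1,-0.0,-0.001,0.006]]
```

View pics/k_scene.png

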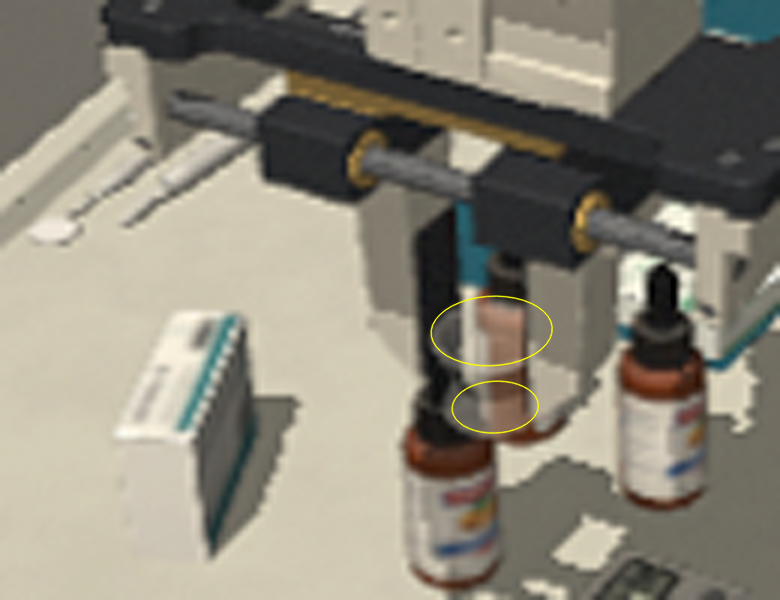

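Call:
move_arm --pt "15 7 35 0 0 0 0.006" --pt "15 9 47 0 0 0 0.006" --pt "15 9 47 0 0 0 0.006" --pt "15 9.5 47 0 0 0 0.006" --pt "15 10 47 0 0 0 0.006" --pt "15 10 47 0 0 0 0.006" --pt "15 10 47 0 0 0 0.006" --pt "15 10.5 47 0 0 0 0.006" --pt "15 9 35 0 0 0 0.006" --pt "15 4 15 0 0 0 0.006" --pt "15 0 0 0 0 0 0"

```text
time: 21.02
tool_pos: [0.4962, -0.166, 0.1428]
tool_rot: [-3.136, 0.028, -0.06]
contact_force: [-0.6, 0.4, 0.3]
opening: 0.0311
```

Run:
```python
from chk import *
x,y=m(-.04,-.043)
plan([(x,y,.10,-.06,50)],15)
```

```text
t 21.02 pos [ 0.4962 -0.166   0.1428] rot [-3.136  0.028 -0.06 ] open 31.1 F [-0.6  0.4  0.3]
[[15,10.4,23.7,21.0,-0.003,0.014,0.0],[15,10.1,23.6,21.2,-0.002,0.014,0.0]]
```

Call:
move_arm --pt "15 10 23.5 20 -0.003 0.014 0" --pt "15 8 19 20 -0.002 0.012 0" --pt "15 0 0 10 0 0 0" --pt "15 0 0 0 0 0 0"

```text
time: 21.52
tool_pos: [0.5099, -0.2032, 0.09]
tool_rot: [-3.138, 0.005, -0.055]
contact_force: [0.4, 0.2, -0.1]
opening: 0.0314
```

Run:
```python
from chk import *
x,y=m(-.04,-.043)
plan([(x,y,.03,-.06,20)],15)
```

```text
t 21.52 pos [ 0.5099 -0.2032  0.09  ] rot [-3.138  0.005 -0.055] open 31.4 F [ 0.4  0.2 -0.1]
[[15,1.0,2.8,15.0,-0.001,0.001,0.001],[15,0.9,2.7,15.0,-0.001,0.001,0.001],[15,1.0,2.7,15.0,-0.001,0.002,0.002],[15,0.9,2.8,15.0,-0.001,0.001,0.001]]
```

Call:
move_arm --pt "15 2 6 15 -0.003 0.004 0.004" --pt "15 0 3 15 0 0 0" --pt "15 0 1 12 0 0 0" --pt "15 0 0 8 0 0 0" --pt "15 0 0 4 0 0 0" --pt "15 0 0 0 0 0 0"

```text
time: 22.28
tool_pos: [0.5117, -0.2119, 0.0333]
tool_rot: [-3.141, 0.0, -0.057]
contact_force: [-0.7, -0.1, -0.4]
opening: 0.0316
```

Run:
```python
from chk import *
x,y=m(-.04,-.043)
plan([(x,y,-.009,-.06,20)],15)
```

```text
t 22.27 pos [ 0.5117 -0.2119  0.0333] rot [-3.141  0.    -0.057] open 31.6 F [-0.7 -0.1 -0.4]
[[15,0.5,0.8,14.1,-0.0,0.0,0.001],[15,0.4,0.7,14.1,-0.0,0.0,0.001],[15,0.5,0.8,14.1,-0.001,0.0,0.001]]
```

Call:
move_arm --pt "15 1 2 12 0 0 0.002" --pt "15 0 1 11 0 0 0" --pt "15 0 0 9 0 0 0" --pt "15 0 0 5 0 0 0" --pt "15 0 0 0 0 0 0"

```text
time: 22.9
tool_pos: [0.5127, -0.2154, -0.0062]
tool_rot: [-3.141, 0.0, -0.059]
contact_force: [-0.1, 0.4, -0.1]
opening: 0.0314
```

Run:
```python
from chk import *
x,y=m(-.04,-.043)
plan([(x,y,-.0095,-.06,20)],15)
```

```text
t 22.9 pos [ 0.5127 -0.2154 -0.0062] rot [-3.141  0.    -0.059] open 31.4 F [-0.1  0.4 -0.1]
[[15,0.1,-1.1,3.3,-0.0,0.0,0.001]]
```

Call:
move_arm --pt "15 0 -1 2 0 0 0" --pt "15 0 0 1 0 0 0" --pt "15 0 0 0 0 0 0"

```text
time: 23.28
tool_pos: [0.5133, -0.2144, -0.0087]
tool_rot: [3.142, -0.001, -0.059]
contact_force: [-0.3, -0.6, 0.5]
opening: 0.0314
```

Call:
move_arm --pt "15 0 0 1 0 0 0" --pt "60 0 0 0 0 0 0" --pt "60 0 0 0 0 0 0" --pt "60 0 0 0 0 0 0" --pt "60 0 0 -12 0 0 0" --pt "60 0 0 -35 0 0 0" --pt "60 0 0 -55 0 0 0" --pt "60 0 0 -55 0 0 0" --pt "60 0 0 -20 0 0 0" --pt "60 0 0 0 0 0 0"

```text
time: 24.52
tool_pos: [0.5133, -0.2146, 0.1772]
tool_rot: [3.14, -0.005, -0.059]
contact_force: [0.4, 0.3, -0.6]
opening: 0.06
```

Run:
```python
from chk import *
x,y=m(-.04,-.043)
plan([(.516,.154,.18,0,50)],70)
chk("l",matl()+[circ(x,y,.0165,.028),circ(x,y,.012,.002)],None,(210,120,120,95),gain=1.3)
```

```text
t 24.52 pos [ 0.5133 -0.2146  0.1772] rot [ 3.14  -0.005 -0.059] open 60.0 F [ 0.4  0.3 -0.6]
[[70,-2.4,-46.0,-0.4,0.0,-0.001,-0.007],[70,-2.1,-46.0,-0.4,0.0,-0.001,-0.007],[70,-1.7,-46.0,-0.5,0.0,-0.0,-0.008],[70,-1.4,-46.1,-0.4,0.0,-0.001,-0.007],[70,-1.0,-46.1,-0.5,0.0,-0.0,-0.008],[70,-0.7,-46.1,-0.4,0.001,-0.001,-0.007],[70,-0.4,-46.1,-0.4,0.0,-0.0,-0.008],[70,0.1,-46.0,-0.4,0.001,-0.001,-0.007]]
```

View pics/l_scene.png

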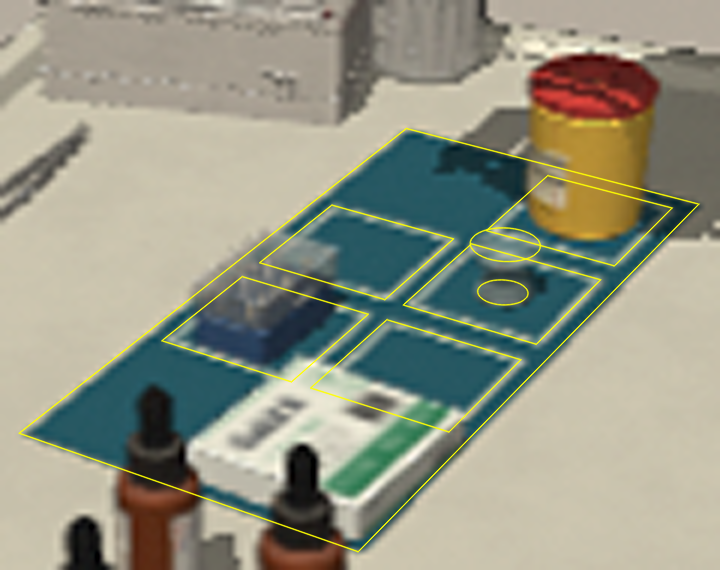

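Call:
move_arm --pt "70 -2 -35 0 0 0 -0.007" --pt "70 -2 -46 0 0 0 -0.007" --pt "70 -2 -46 -2 0 0 -0.007" --pt "70 -1 -46 -2 0 0 -0.007" --pt "70 -1 -46 -2 0 0 -0.007" --pt "70 -1 -46 -2 0 0 -0.007" --pt "70 0 -40 -2 0 0 -0.007" --pt "70 0 -25 0 0 0 -0.007" --pt "70 0 0 0 0 0 0"

```text
time: 25.7
tool_pos: [0.5084, 0.1261, 0.1728]
tool_rot: [-3.14, 0.021, -0.004]
contact_force: [0.6, 0.1, -0.1]
opening: 0.0701
```

Run:
```python
from chk import *
plan([(.516,.154,.14,0,50)],70)
```

```text
t 25.7 pos [0.5084 0.1261 0.1728] rot [-3.14   0.021 -0.004] open 70.1 F [ 0.6  0.1 -0.1]
[[70,8.2,-27.9,32.7,-0.002,0.021,-0.004]]
```

Call:
move_arm --pt "70 5 -16 10 -0.002 0.012 -0.003" --pt "70 3 -9 10 0 0.008 0" --pt "70 0 0 0 0 0 0"

```text
time: 26.08
tool_pos: [0.5158, 0.1508, 0.1491]
tool_rot: [3.14, 0.003, -0.002]
contact_force: [0.2, 0.5, 1.3]
opening: 0.0699
```

Run:
```python
from chk import *
plan([(.516,.154,.11,0,50)],70)
b=(.516,.154)
chk("n",[circ(*b,.0165,0),circ(*b,.0165,.065),circ(*b,.004,.102)],None,(190,150,100,100),gain=1.3)
```

```text
t 26.07 pos [0.5158 0.1508 0.1491] rot [ 3.14e+00  3.00e-03 -2.00e-03] open 69.9 F [0.2 0.5 1.3]
[[70,0.4,-3.3,39.1,0.001,0.003,-0.002]]
```

View pics/n_scene.png

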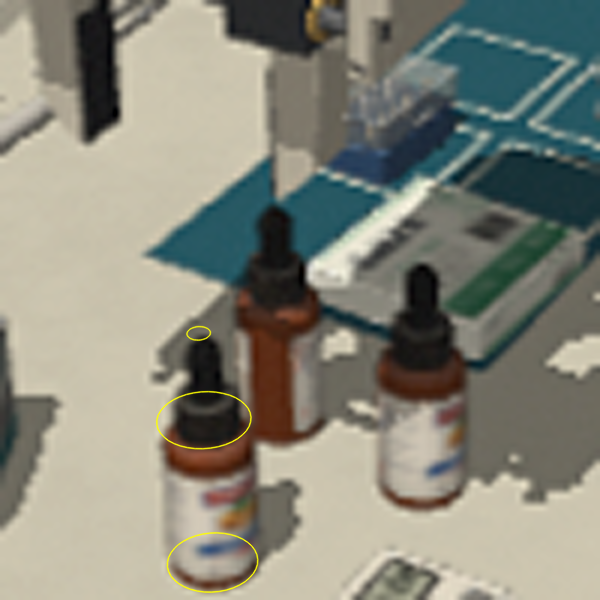

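Call:
move_arm --pt "70 0 -4 20 0 0.003 -0.002" --pt "70 0 -1 25 0 0 0" --pt "70 -1 0 22 0 0 0" --pt "70 -1 0 15 0 0 0" --pt "70 -1 0 8 0 0 0" --pt "70 0 0 0 0 0 0"

```text
time: 26.88
tool_pos: [0.5155, 0.1526, 0.059]
tool_rot: [3.14, -0.005, -0.004]
contact_force: [-0.2, 0.8, 0.6]
opening: 0.0699
```

Run:
```python
from chk import *
plan([(.516,.154,.022,0,15)],70)
chk("o",[],None,(190,150,100,100),gain=1.3)
```

```text
t 26.88 pos [0.5155 0.1526 0.059 ] rot [ 3.14  -0.005 -0.004] open 69.9 F [-0.2  0.8  0.6]
[[70,0.1,-0.5,12.3,0.001,-0.002,-0.001],[70,0.1,-0.5,12.4,0.0,-0.002,-0.002],[70,0.2,-0.5,12.3,0.001,-0.001,-0.001]]
```

View pics/o_scene.png

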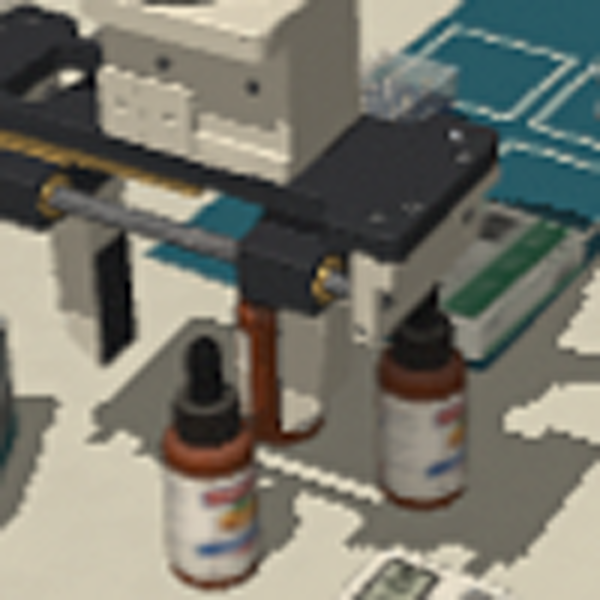

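Call:
move_arm --pt "70 0 -1.5 10 0 -0.003 -0.004" --pt "70 0 -0.5 11 0 0 0" --pt "70 0 0 9 0 0 0" --pt "70 0 0 5 0 0 0" --pt "70 0 0 0 0 0 0"

```text
time: 27.55
tool_pos: [0.5167, 0.1548, 0.0229]
tool_rot: [3.14, -0.004, -0.0]
contact_force: [0.2, -0.8, -0.4]
opening: 0.07
```

Run:
```python
from chk import *
plan([(.516,.154,.022,0,15)],70)
chk("q",[],None,(190,150,100,100),gain=1.3)
```

```text
t 27.55 pos [0.5167 0.1548 0.0229] rot [ 3.14  -0.004 -0.   ] open 70.0 F [ 0.2 -0.8 -0.4]
[[70,-0.7,0.8,0.9,0.001,-0.004,-0.0]]
```

View pics/q_scene.png

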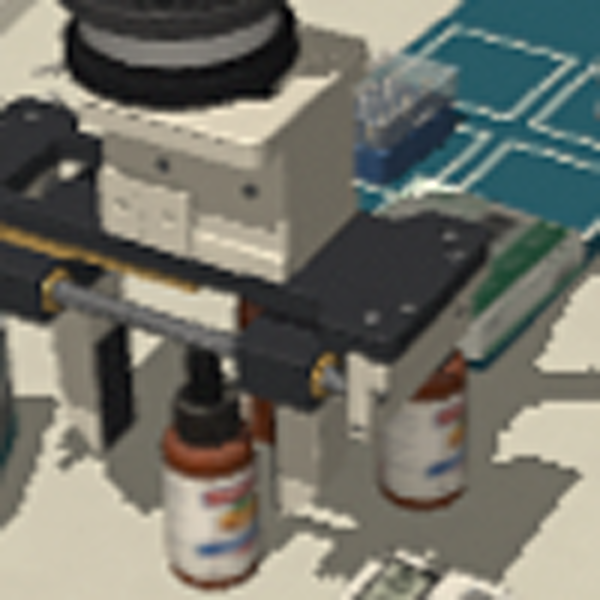

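Call:
move_arm --pt "15 0 0 0 0 0 0" --pt "15 0 0 0 0 0 0" --pt "15 0 0 0 0 0 0" --pt "15 0 0 0 0 0 0" --pt "15 0 0 0 0 0 0" --pt "15 0 0 0 0 0 0" --newtons 15

```text
time: 28.35
tool_pos: [0.5175, 0.1549, 0.0241]
tool_rot: [3.141, -0.007, -0.0]
contact_force: [0.5, -0.7, 0.1]
opening: 0.0317
```

Run:
```python
from chk import *
plan([(.516,.154,.1,0,50)],15)
chk("r",[],None,(190,150,100,100),gain=1.3)
```

```text
t 28.35 pos [0.5175 0.1549 0.0241] rot [ 3.141 -0.007 -0.   ] open 31.7 F [ 0.5 -0.7  0.1]
[[15,-0.5,0.5,-38.0,0.0,-0.003,-0.0],[15,-0.6,0.5,-37.9,0.001,-0.004,-0.0]]
```

View pics/r_scene.png

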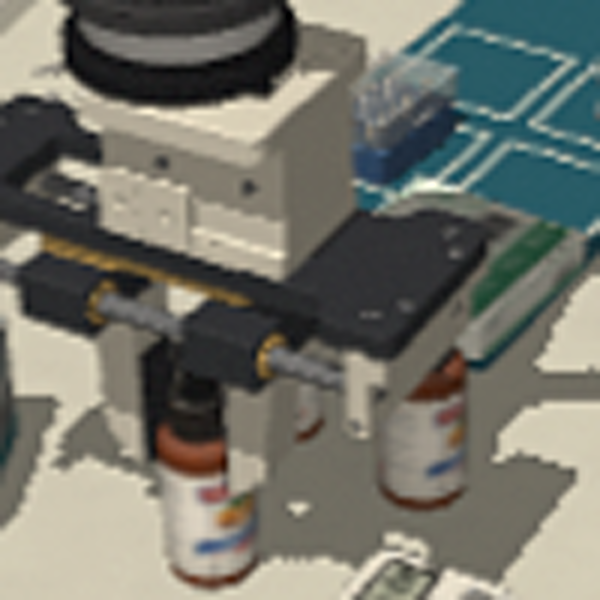

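Call:
move_arm --pt "15 0 0 -8 0 0 0" --pt "15 0 0 -20 0 0 0" --pt "15 0 0 -35 0 0 0" --pt "15 0 0 -40 0 0 0" --pt "15 0 0 -35 0 0 0" --pt "15 0 0 -15 0 0 0" --pt "15 0 0 0 0 0 0"

```text
time: 29.28
tool_pos: [0.5161, 0.1551, 0.1845]
tool_rot: [3.141, -0.007, -0.0]
contact_force: [0.2, 0.0, -0.9]
opening: 0.0316
```

Run:
```python
from chk import *
x,y=m(-.04,.043)
plan([(x,y,.18,-.06,35)],15)
chk("s",[],None,(180,110,110,110),gain=1.3,fs=5)
```

```text
t 29.27 pos [0.5161 0.1551 0.1845] rot [ 3.141 -0.007 -0.   ] open 31.6 F [ 0.2  0.  -0.9]
[[15,0.2,31.5,0.5,0.0,-0.001,0.007],[15,0.4,31.5,0.5,0.0,-0.001,0.007],[15,0.7,31.5,0.5,0.0,-0.001,0.007],[15,0.9,31.5,0.5,0.0,-0.001,0.006],[15,1.1,31.5,0.5,0.0,-0.001,0.007],[15,1.3,31.4,0.5,0.0,-0.001,0.006],[15,1.5,31.5,0.6,0.0,-0.0,0.007],[15,1.7,31.4,0.5,0.0,-0.001,0.006],[15,1.8,31.4,0.6,0.001,-0.0,0.007]]
```

View pics/s_scene.png

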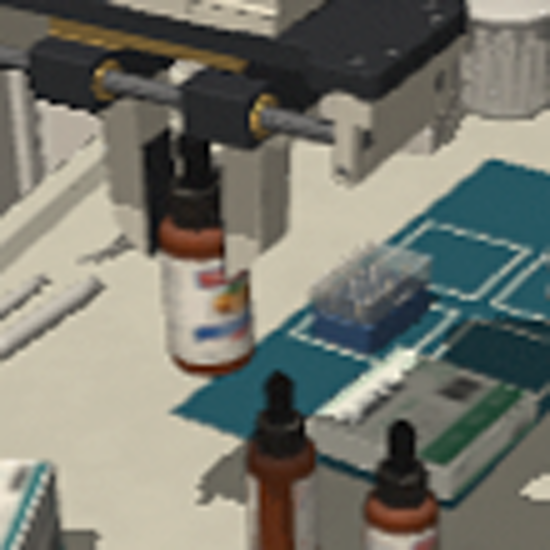

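Call:
move_arm --pt "15 0 20 0 0 0 0.006" --pt "15 0.5 31 0 0 0 0.006" --pt "15 0.5 31 0 0 0 0.006" --pt "15 1 31 -1 0 0 0.006" --pt "15 1 31 -1 0 0 0.006" --pt "15 1 31 -1 0 0 0.006" --pt "15 1.5 31 -1 0 0 0.006" --pt "15 1.5 31 -1 0 0 0.006" --pt "15 1.5 20 0 0 0 0.006" --pt "15 1 10 0 0 0 0" --pt "15 0 0 0 0 0 0"

```text
time: 30.7
tool_pos: [0.5092, -0.1292, 0.1779]
tool_rot: [3.141, 0.016, -0.061]
contact_force: [-0.3, 0.6, -0.8]
opening: 0.0319
```

Run:
```python
from chk import *
x,y=m(-.04,.043)
plan([(x,y,.15,-.06,35)],15)
```

```text
t 30.7 pos [ 0.5092 -0.1292  0.1779] rot [ 3.141  0.016 -0.061] open 31.9 F [-0.3  0.6 -0.8]
[[15,9.2,-1.4,27.8,0.001,0.016,-0.001]]
```

Call:
move_arm --pt "15 5 0 20 0 0.01 0" --pt "15 3 0 25 0 0.006 0" --pt "15 1 0 25 0 0 0" --pt "15 0 0 15 0 0 0" --pt "15 0 0 0 0 0 0"

```text
time: 31.32
tool_pos: [0.5171, -0.126, 0.0899]
tool_rot: [-3.141, 0.001, -0.057]
contact_force: [0.0, -0.5, -0.1]
opening: 0.0317
```

Run:
```python
from chk import *
x,y=m(-.04,.043)
plan([(x,y,.027,-.06,15)],15)
```

```text
t 31.32 pos [ 0.5171 -0.126   0.0899] rot [-3.141e+00  1.000e-03 -5.700e-02] open 31.7 F [ 0.  -0.5 -0.1]
[[15,0.2,0.5,12.6,-0.0,0.0,0.001],[15,0.2,0.5,12.6,-0.0,0.0,0.0],[15,0.2,0.4,12.5,-0.0,0.0,0.001],[15,0.3,0.5,12.6,-0.0,0.0,0.0],[15,0.2,0.4,12.5,-0.001,0.001,0.001]]
```

Call:
move_arm --pt "15 0.5 2 13 0 0 0.003" --pt "15 0 1 15 0 0 0" --pt "15 0 0 13 0 0 0" --pt "15 0 0 8 0 0 0" --pt "15 0 0 3 0 0 0" --pt "15 0 0 0 0 0 0"

```text
time: 32.08
tool_pos: [0.5182, -0.1289, 0.0354]
tool_rot: [-3.141, -0.001, -0.06]
contact_force: [0.2, 0.1, -0.3]
opening: 0.0317
```

Run:
```python
from chk import *
x,y=m(-.04,.043)
plan([(x,y,.027,-.06,15)],15)
```

```text
t 32.08 pos [ 0.5182 -0.1289  0.0354] rot [-3.141e+00 -1.000e-03 -6.000e-02] open 31.7 F [ 0.2  0.1 -0.3]
[[15,-0.2,-0.5,8.4,-0.0,-0.001,0.0]]
```

Call:
move_arm --pt "15 0 0 4 0 -0.003 0" --pt "15 0 0 3 0 -0.002 0" --pt "15 0 0 1.5 0 0 0" --pt "15 0 0 0 0 0 0"

```text
time: 32.58
tool_pos: [0.5188, -0.1291, 0.0271]
tool_rot: [3.141, 0.003, -0.06]
contact_force: [-0.3, -0.1, -0.5]
opening: 0.0318
```

Run:
```python
from chk import *
x,y=m(-.04,.043)
plan([(x,y,.0265,-.06,15)],15)
b=(x,y)
chk("t",[circ(*b,.0165,0.002),circ(*b,.0165,.067),circ(*b,.004,.104)],None,(210,110,110,100),gain=1.3)
```

```text
t 32.58 pos [ 0.5188 -0.1291  0.0271] rot [ 3.141e+00  3.000e-03 -6.000e-02] open 31.8 F [-0.3 -0.1 -0.5]
[[15,-0.8,-0.7,0.6,0.0,0.003,0.0]]
```

View pics/t_scene.png

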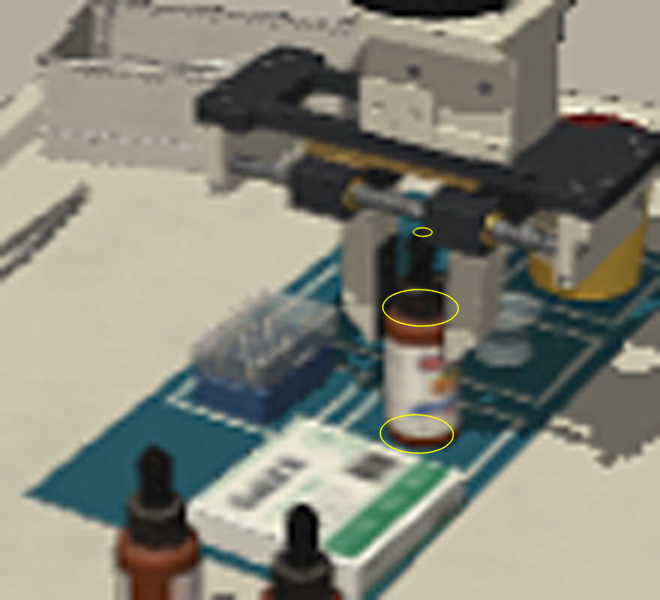

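Call:
move_arm --pt "15 0 0 0.8 0 0.002 0" --pt "15 0 0 0 0 0 0" --pt "60 0 0 0 0 0 0" --pt "60 0 0 0 0 0 0" --pt "60 0 0 0 0 0 0" --pt "60 0 0 -15 0 0 0" --pt "60 0 0 -30 0 0 0" --pt "60 0 0 -40 0 0 0" --pt "60 0 0 -50 0 0 0" --pt "60 0 0 -20 0 0 0" --pt "60 0 0 0 0 0 0"

```text
time: 34.0
tool_pos: [0.5194, -0.1293, 0.1919]
tool_rot: [3.14, -0.004, -0.06]
contact_force: [-0.2, 0.5, -0.5]
opening: 0.06
```

Run:
```python
from chk import *
x,y=m(-.04,.043)
plan([(.622,.165,.18,.39,45)],60)
b=(x,y)
chk("u",[circ(*b,.0165,0.002),circ(*b,.0165,.067),circ(*b,.004,.104)],None,(210,110,110,100),gain=1.3)
c=robot.read_camera("top")
print("spray",onz(c,(157,118),0),onz(c,(148,105),.17))
```

```text
t 34.0 pos [ 0.5194 -0.1293  0.1919] rot [ 3.14  -0.004 -0.06 ] open 60.0 F [-0.2  0.5 -0.5]
[[60,12.1,-42.8,1.7,0.0,-0.001,-0.064],[60,14.8,-42.0,1.7,0.0,-0.0,-0.064],[60,17.5,-41.0,1.6,0.001,-0.001,-0.064],[60,20.1,-39.7,1.7,0.0,-0.0,-0.064],[60,22.6,-38.4,1.7,0.001,-0.001,-0.065],[60,25.0,-36.8,1.7,0.0,-0.0,-0.064],[60,27.3,-35.2,1.6,0.001,-0.001,-0.065]]
spray [0.72797337 0.28969243 0.        ] [0.71955784 0.27335455 0.17      ]
```

View pics/u_scene.png

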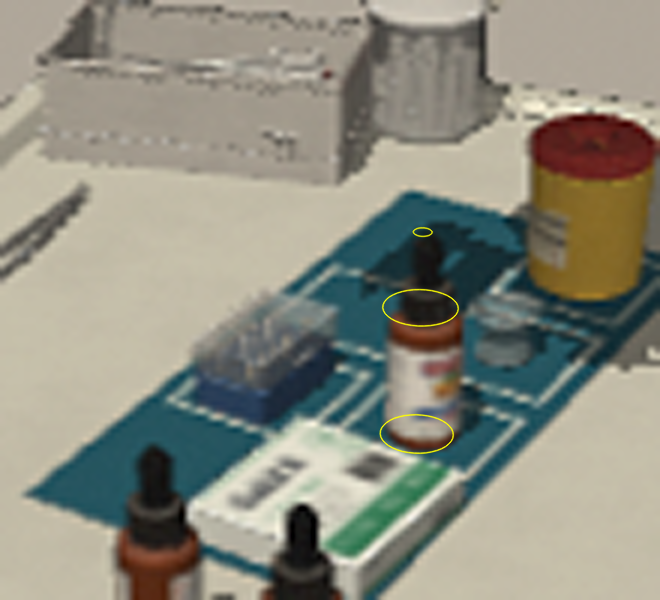

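Call:
move_arm --pt "60 9 -32 0 0 0 -0.064" --pt "60 15 -42 0 0 0 -0.064" --pt "60 17.5 -41 0 0 0 -0.064" --pt "60 20 -40 0 0 0 -0.064" --pt "60 22.5 -38 0 0 0 -0.064" --pt "60 25 -37 0 0 0 -0.064" --pt "60 16 -20 0 0 0 -0.06" --pt "60 0 0 0 0 0 0"

```text
time: 35.1
tool_pos: [0.6068, 0.1451, 0.1751]
tool_rot: [-3.133, 0.021, 0.396]
contact_force: [0.8, -0.4, 0.5]
opening: 0.06
```

Run:
```python
from chk import *
plan([(.625,.158,.11,.39,30)],60)
L=box(.622,.165,.39,.029,.078,0,.058)
chk("v",L,(180,130,50,45),(155,180,90,75),gain=1.3,ft=10,fs=8)
```

```text
t 35.1 pos [0.6068 0.1451 0.1751] rot [-3.133  0.021  0.396] open 60.0 F [ 0.8 -0.4  0.5]
[[60,7.7,-1.4,21.5,-0.003,0.007,0.002],[60,7.6,-1.6,21.6,-0.003,0.007,0.002],[60,7.4,-1.6,21.7,-0.003,0.007,0.002]]
```

View pics/v_scene.png

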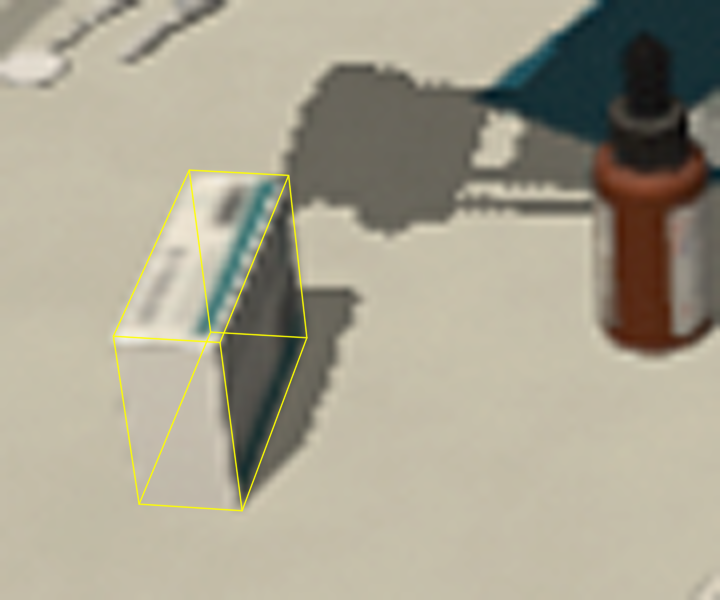

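Call:
move_arm --pt "60 8 -1.5 20 -0.003 0.008 0.002" --pt "60 7 -1.5 22 -0.003 0.007 0" --pt "60 4 -1 20 0 0.003 0" --pt "60 0 0 8 0 0 0" --pt "60 0 0 0 0 0 0"

```text
time: 35.83
tool_pos: [0.6209, 0.1469, 0.1032]
tool_rot: [-3.14, 0.006, 0.38]
contact_force: [-0.2, -0.0, 0.3]
opening: 0.0602
```

Run:
```python
from chk import *
plan([(.625,.158,.05,.39,20)],60)
```

```text
t 35.83 pos [0.6209 0.1469 0.1032] rot [-3.14   0.006  0.38 ] open 60.2 F [-0.2 -0.   0.3]
[[60,2.7,-2.9,17.7,-0.0,0.002,-0.003],[60,2.7,-2.9,17.7,-0.001,0.002,-0.004],[60,2.8,-2.9,17.8,-0.0,0.002,-0.003]]
```

Call:
move_arm --pt "60 6 -6 8 0 0.004 -0.008" --pt "60 2 -3 13 0 0.002 -0.003" --pt "60 0 -1 13 0 0 0" --pt "60 0 0 10 0 0 0" --pt "60 0 0 3 0 0 0" --pt "60 0 0 0 0 0 0"

```text
time: 36.58
tool_pos: [0.6252, 0.1598, 0.0542]
tool_rot: [-3.141, -0.002, 0.391]
contact_force: [-0.0, 0.4, 0.3]
opening: 0.0601
```

Run:
```python
from chk import *
plan([(.625,.158,.004,.39,15)],60)
s=robot.observe();x,y,z=s["tool_pos"]
chk("w",[],(160,110,90,70),(155,165,90,75),gain=1.3,ft=8,fs=8)
```

```text
t 36.58 pos [0.6252 0.1598 0.0542] rot [-3.141e+00 -2.000e-03  3.910e-01] open 60.1 F [-0.   0.4  0.3]
[[60,-0.2,0.4,12.6,-0.0,-0.001,0.0],[60,-0.3,0.4,12.5,-0.0,-0.0,0.0],[60,-0.2,0.4,12.6,-0.0,-0.001,0.001],[60,-0.2,0.4,12.5,-0.001,-0.0,0.0]]
```

View pics/w_scene.png

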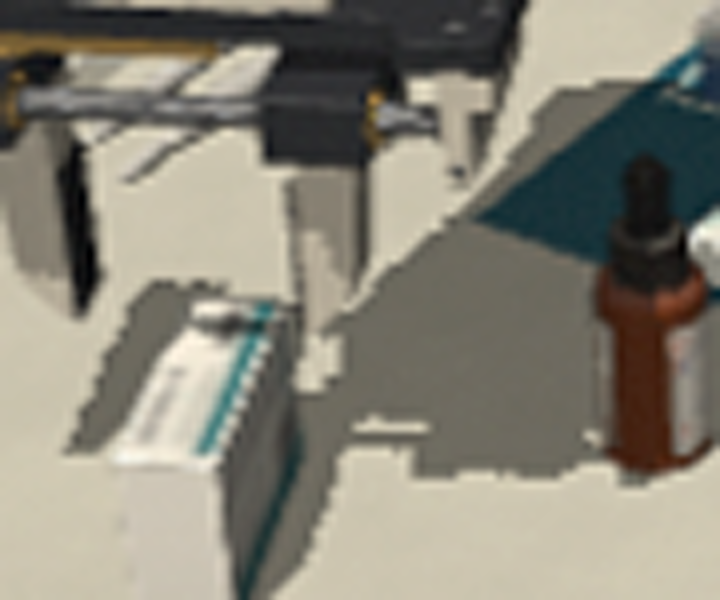

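View pics/w_top.png

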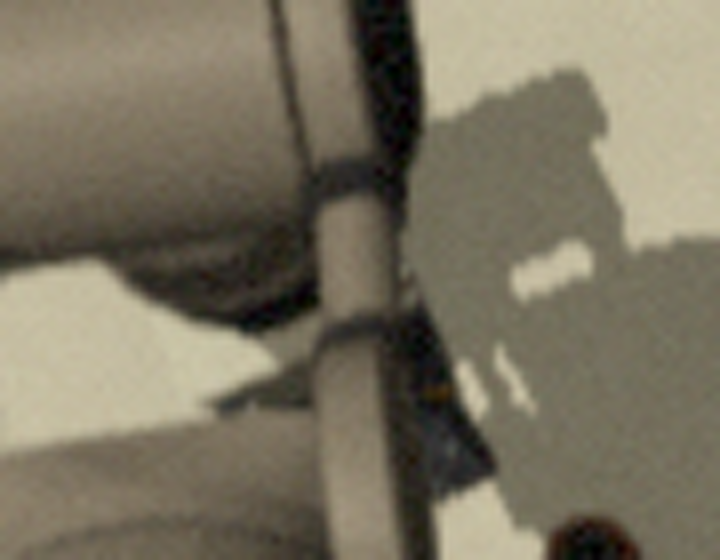

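Run:
```python
from chk import *
c=robot.read_camera("scene"); cv2.imwrite("pics/x.png",cv2.resize(c["img"][100:270,70:300,::-1],None,fx=3,fy=3))
```

```text
(no output)
```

View pics/x.png

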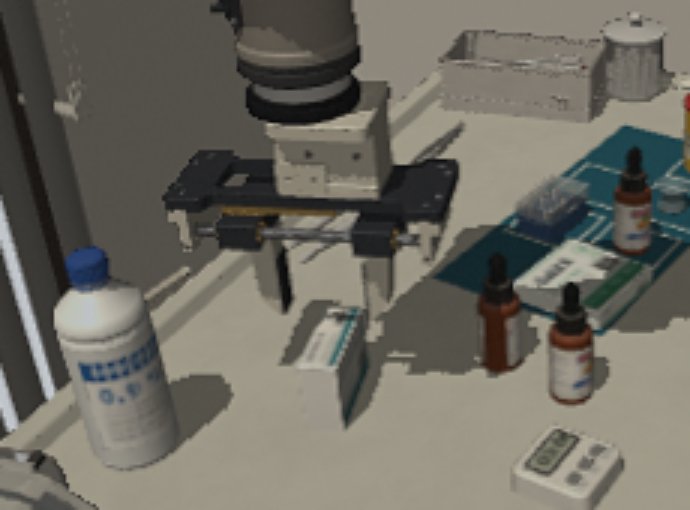

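Call:
move_arm --pt "60 -0.5 1 12 0 0 0" --pt "60 0 0.5 14 0 0 0" --pt "60 0 0 13 0 0 0" --pt "60 0 0 7 0 0 0" --pt "60 0 0 3 0 0 0" --pt "60 0 0 0 0 0 0"

```text
time: 37.48
tool_pos: [0.6257, 0.158, 0.002]
tool_rot: [-3.141, -0.003, 0.391]
contact_force: [0.1, -0.3, -0.3]
opening: 0.0599
```

Run:
```python
from chk import *
plan([(.625,.158,.004,.39,15)],60)
chk("y",[],None,(155,165,90,75),gain=1.3,ft=8,fs=8)
```

```text
t 37.48 pos [0.6257 0.158  0.002 ] rot [-3.141e+00 -3.000e-03  3.910e-01] open 59.9 F [ 0.1 -0.3 -0.3]
[[60,-0.6,-0.2,-2.0,-0.0,-0.003,0.001]]
```

View pics/y_scene.png

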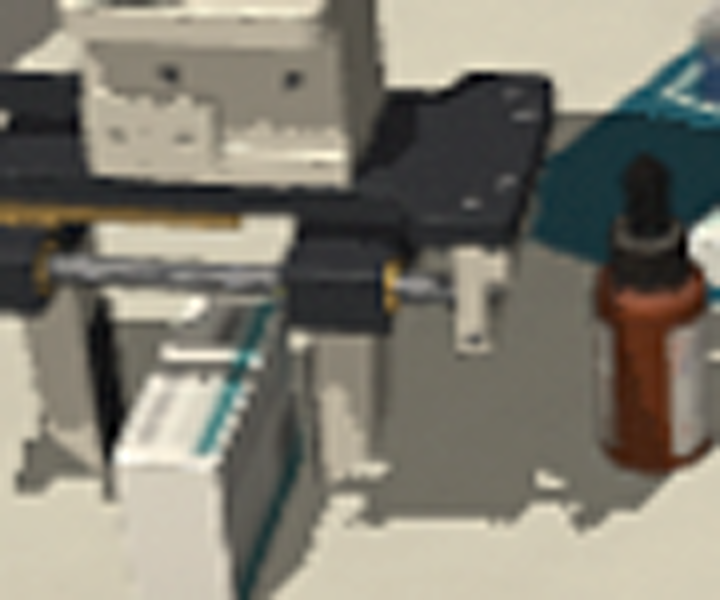

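Box sits between the fingers (left finger at ~(90,440), right ~(350,430)); close gently.

Call:
move_arm --pt "15 0 0 0 0 0 0" --pt "15 0 0 0 0 0 0" --pt "15 0 0 0 0 0 0" --pt "15 0 0 0 0 0 0" --pt "15 0 0 0 0 0 0" --newtons 12

```text
time: 38.15
tool_pos: [0.6265, 0.1582, 0.0036]
tool_rot: [3.141, -0.005, 0.391]
contact_force: [-0.3, 0.1, 0.2]
opening: 0.0287
```

Call:
move_arm --pt "15 0 0 -8 0 0 0" --pt "15 0 0 -25 0 0 0" --pt "15 0 0 -40 0 0 0" --pt "15 0 0 -45 0 0 0" --pt "15 0 0 -25 0 0 0" --pt "15 0 0 0 0 0 0"

```text
time: 38.9
tool_pos: [0.6256, 0.1579, 0.1526]
tool_rot: [3.141, -0.006, 0.391]
contact_force: [0.3, 0.1, -1.4]
opening: 0.0289
```

Run:
```python
from chk import *
x,y=.5235,-.0437
w=.007
X,Y=x-np.sin(-.06)*-w, y-np.cos(.06)*w
print(X,Y)
plan([(X,Y,.15,-.06,40)],15)
s=robot.observe();p=s["tool_pos"];a=s["tool_rot"][2]
cx=p[0]-np.sin(a)*w; cy=p[1]+np.cos(a)*w
chk("z",box(cx,cy,a,.029,.078,p[2]-.002,p[2]+.056),(160,110,90,70),(145,115,110,100),gain=1.3,ft=8,fs=7)
```

```text
0.5230802519546438 -0.05068740377954643
t 38.9 pos [0.6256 0.1579 0.1526] rot [ 3.141 -0.006  0.391] open 28.9 F [ 0.3  0.1 -1.4]
[[15,-29.0,25.6,0.3,-0.0,-0.001,0.075],[15,-27.1,27.7,0.3,-0.0,-0.001,0.075],[15,-24.9,29.7,0.3,-0.0,-0.001,0.075],[15,-22.6,31.5,0.4,-0.0,-0.001,0.075],[15,-20.2,33.1,0.4,-0.0,-0.001,0.075],[15,-17.6,34.4,0.3,-0.001,-0.0,0.076]]
```

View pics/z_scene.png

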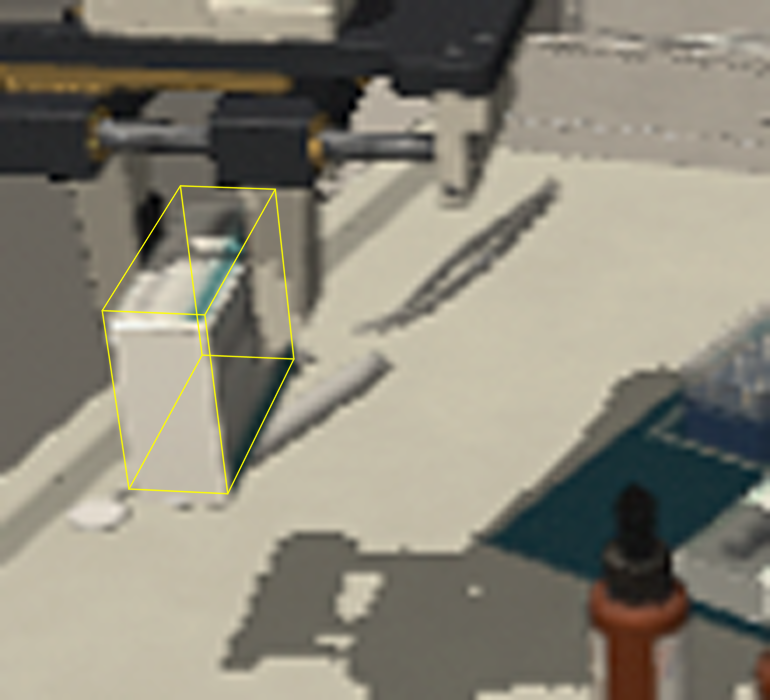

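Call:
move_arm --pt "15 -20 18 -3 0 0 0.07" --pt "15 -27 27 0 0 0 0.075" --pt "15 -25 29.5 0 0 0 0.075" --pt "15 -22.5 31.5 0 0 0 0.075" --pt "15 -20 33 0 0 0 0.075" --pt "15 -16 30 0 0 0 0.075" --pt "15 -7 14 0 0 0 0.01" --pt "15 0 0 0 0 0 0"

```text
time: 40.0
tool_pos: [0.5101, -0.0527, 0.1389]
tool_rot: [-3.14, 0.024, -0.076]
contact_force: [-0.3, 0.6, -1.8]
opening: 0.0286
```

Run:
```python
from chk import *
plan([(.5236,-.051,.10,-.06,40)],15)
```

```text
t 40.0 pos [ 0.5101 -0.0527  0.1389] rot [-3.14   0.024 -0.076] open 28.6 F [-0.3  0.6 -1.8]
[[15,7.2,-1.3,19.3,-0.001,0.012,-0.008],[15,6.9,-1.4,19.4,-0.001,0.012,-0.008]]
```

Call:
move_arm --pt "15 9 0 15 0 0.015 -0.008" --pt "15 4 0 15 0 0.006 -0.005" --pt "15 1 0 10 0 0 0" --pt "15 0 0 0 0 0 0"

```text
time: 40.5
tool_pos: [0.5253, -0.0498, 0.0963]
tool_rot: [-3.138, 0.003, -0.056]
contact_force: [0.1, 0.0, -0.4]
opening: 0.0288
```

Run:
```python
from chk import *
plan([(.5236,-.051,.05,-.06,15)],15)
s=robot.observe();p=s["tool_pos"];a=s["tool_rot"][2];w=.007
cx=p[0]-np.sin(a)*w; cy=p[1]+np.cos(a)*w
chk("aa",box(cx,cy,a,.029,.078,p[2]-.002,p[2]+.056)+box(.524,-.044,-.06,.086,.085,.002,.02),None,(200,115,110,100),gain=1.3,fs=7)
```

```text
t 40.5 pos [ 0.5253 -0.0498  0.0963] rot [-3.138e+00  3.000e-03 -5.600e-02] open 28.8 F [ 0.1  0.  -0.4]
[[15,-0.4,0.4,11.6,-0.001,0.001,0.001],[15,-0.4,0.3,11.6,-0.001,0.001,0.001],[15,-0.4,0.4,11.5,-0.001,0.001,0.001],[15,-0.4,0.3,11.6,-0.001,0.0,0.001]]
```

View pics/aa_scene.png

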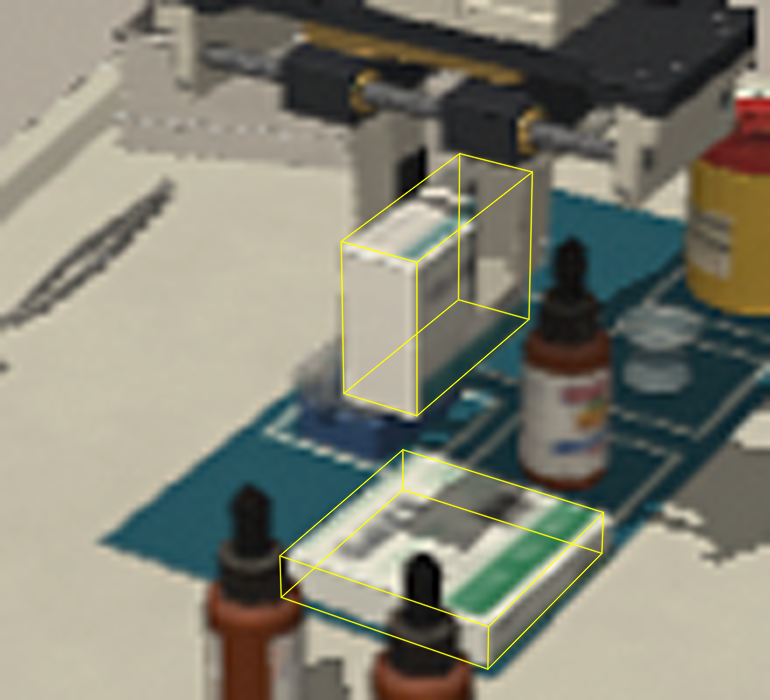

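Call:
move_arm --pt "15 -1 1.5 12 0 0 0.003" --pt "15 -1 0.5 14 0 0 0" --pt "15 0 0 13 0 0 0" --pt "15 0 0 9 0 0 0" --pt "15 0 0 4 0 0 0" --pt "15 0 0 0 0 0 0"

```text
time: 41.3
tool_pos: [0.5234, -0.0516, 0.0415]
tool_rot: [-3.138, 0.002, -0.059]
contact_force: [-0.2, -0.4, -0.4]
opening: 0.0284
```

Run:
```python
from chk import *
plan([(.5236,-.051,.0245,-.06,15)],15)
```

```text
t 41.3 pos [ 0.5234 -0.0516  0.0415] rot [-3.138e+00  2.000e-03 -5.900e-02] open 28.4 F [-0.2 -0.4 -0.4]
[[15,0.1,-0.3,8.5,-0.002,0.001,0.0],[15,0.0,-0.3,8.5,-0.002,0.001,0.001]]
```

Call:
move_arm --pt "15 0 -0.5 7 -0.003 0.002 0" --pt "15 0 0 6 0 0 0" --pt "15 0 0 3 0 0 0" --pt "15 0 0 0 0 0 0"

```text
time: 41.8
tool_pos: [0.524, -0.0511, 0.025]
tool_rot: [-3.141, -0.002, -0.059]
contact_force: [0.5, -0.1, -0.8]
opening: 0.0286
```

Run:
```python
from chk import *
plan([(.5236,-.051,.0235,-.06,15)],15)
chk("ab",[],None,(200,115,110,100),gain=1.3,fs=7)
```

```text
t 41.8 pos [ 0.524  -0.0511  0.025 ] rot [-3.141e+00 -2.000e-03 -5.900e-02] open 28.6 F [ 0.5 -0.1 -0.8]
[[15,-0.4,-0.1,1.5,-0.0,-0.002,0.001]]
```

View pics/ab_scene.png

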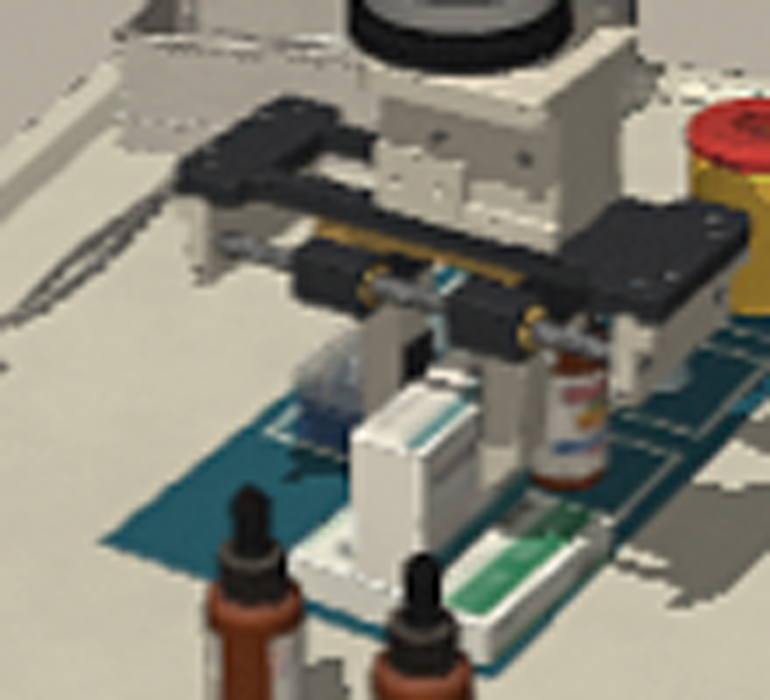

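Call:
move_arm --pt "15 0 0 1.2 0 0 0" --pt "15 0 0 0.5 0 0 0" --pt "50 0 0 0 0 0 0" --pt "50 0 0 0 0 0 0" --pt "50 0 0 0 0 0 0" --pt "50 0 0 -15 0 0 0" --pt "50 0 0 -35 0 0 0" --pt "50 0 0 -50 0 0 0" --pt "50 0 0 -50 0 0 0" --pt "50 0 0 -20 0 0 0"

```text
time: 43.1
tool_pos: [0.5234, -0.0511, 0.202]
tool_rot: [-3.141, -0.003, -0.059]
contact_force: [1.0, 0.0, 0.0]
opening: 0.0501
```

Run:
```python
from chk import *
plan([(.45,-.35,.25,-.06,45)],50)
L=box(.524,-.044,-.06,.029,.078,.02,.078)+matl()
chk("ac",L,None,(200,115,125,105),gain=1.3,fs=6)
```

```text
t 43.1 pos [ 0.5234 -0.0511  0.202 ] rot [-3.141e+00 -3.000e-03 -5.900e-02] open 50.1 F [1. 0. 0.]
[[50,-7.9,43.2,-6.9,-0.0,-0.0,0.0],[50,-7.9,43.2,-6.9,-0.0,-0.0,0.0],[50,-7.9,43.3,-6.9,-0.0,-0.001,0.0],[50,-7.9,43.2,-6.9,-0.0,-0.0,0.0],[50,-7.9,43.3,-6.9,-0.0,-0.001,0.0],[50,-8.0,43.2,-6.8,-0.0,-0.0,0.0],[50,-7.9,43.3,-6.8,-0.0,-0.001,0.001]]
```

View pics/ac_scene.png

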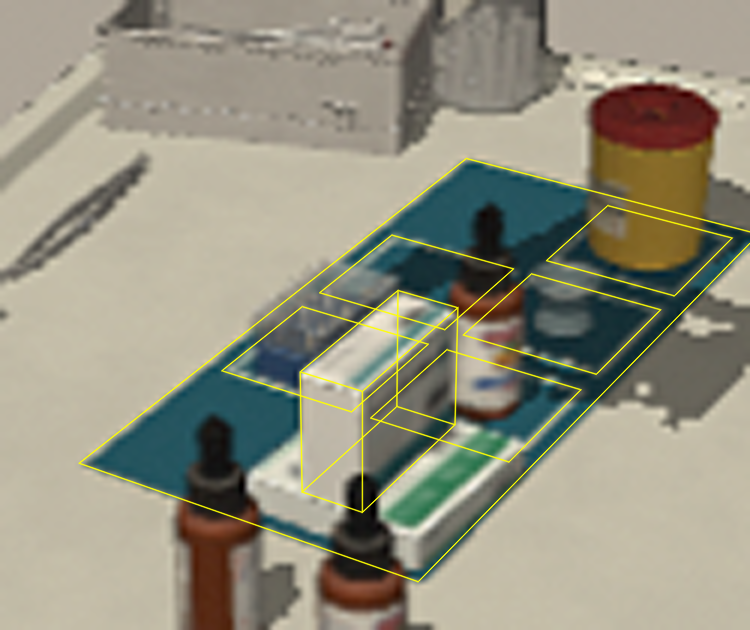

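Call:
move_arm --pt "50 -8 30 -8 0 0 0" --pt "50 -15 45 -8 0 0 0" --pt "50 -20 50 -5 0 0 0" --pt "50 -20 50 -5 0 0 0" --pt "50 -25 50 -3 0 0 0" --pt "50 -25 50 -3 0 0 0" --pt "50 -25 45 0 0 0 0" --pt "50 -20 35 0 0 0 0" --pt "50 -15 25 0 0 0 0" --pt "50 0 0 0 0 0 0"

```text
time: 44.4
tool_pos: [0.3217, -0.4304, 0.2371]
tool_rot: [3.141, -0.008, -0.057]
contact_force: [1.2, -0.1, 0.3]
opening: 0.0496
```

Run:
```python
from chk import *
plan([],50)
L=box(.524,-.044,-.06,.029,.078,.02,.078)+matl()+box(.524,-.045,-.06,.086,.085,.002,.02)[:0]
x,y=m(-.04,.043); L+=[circ(x,y,.0165,.067),circ(x,y,.004,.104)]
x,y=m(-.04,-.043); L+=[circ(x,y,.0165,.028)]
x,y=m(.04,.043); L+=box(x,y,-.06,.04,.062,.002,.036)
chk("ad",L,(245,130,150,85),None,gain=1.4,ft=5)
c=robot.read_camera("top");cv2.imwrite("pics/ad2.png",c["img"][:,:,::-1])
chk("ae",[],None,(155,115,175,190),gain=1.2,fs=3.1)
```

```text
t 44.4 pos [ 0.3217 -0.4304  0.2371] rot [ 3.141 -0.008 -0.057] open 49.6 F [ 1.2 -0.1  0.3]
```

View pics/ad_top.png

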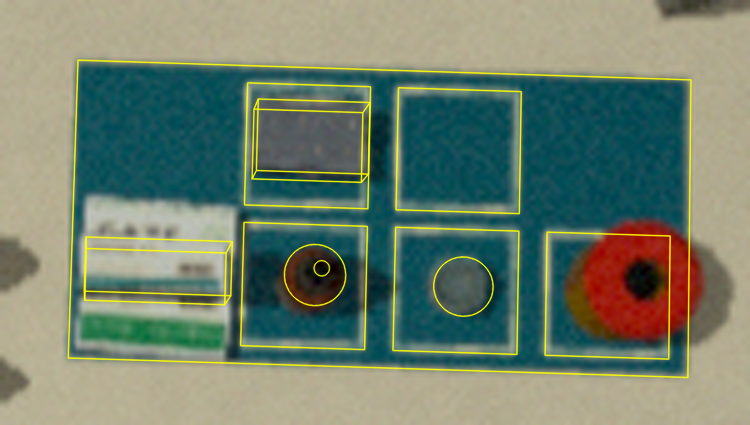

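View pics/ae_scene.png

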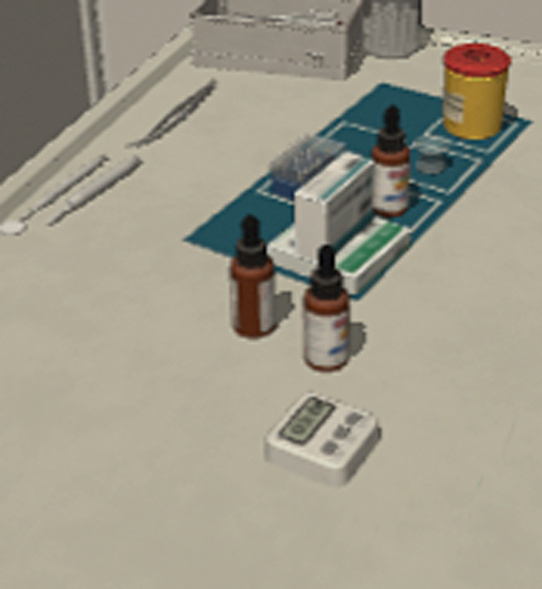

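```bash
python3 -c "
from cell import robot
print(robot.hand_in())"
```

```text
the job is handed in; nothing more can be done
None
```

I laid out the mat and handed the job in at about 45 s of the 112 s allowed; no verdict comes back, so the result rests on my last pictures.

**Placement:** The gauze packet was on the left end of the front row. The bur block, dappen dish and leftmost dropper bottle are on their squares, and the suture box stands upright on the packet. In the last top and scene pictures, everything I moved sits within a few mm of its target outline. It all stands upright, and the long sides of the bur block and suture box run along the row.

**Left in place:** The packet, sharps pot and timer look unmoved in the pictures. The arm was clear of everything at the end.

**What went wrong:**
- The first grasp of the dish closed above it, because the fingertips end about 20 mm above the reported tool point. It did not move; I went lower and the second grasp held.
- The two cameras disagreed with my outlines by about 1 pixel (2–3 mm).

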